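Stack a riser foot in the assembly jig and shut its guard

ROBOT

A 6-joint arm with a two-finger parallel gripper is mounted at the origin on the work surface. World frame = base frame: x ahead of the robot, y to its left, z up, the work surface at z = 0. Lengths are in m, angles in rad, forces in N, time in s.
With the tool pointing down it reaches from about 0.325 to 0.775 m from the base axis. Payload 5.5 kg.
Tool frame: the origin (TCP) lies at the very end of the fingers, on their centre line; the grasp point (between the pads) lies 19 mm behind it (r.tcp_to_grasp is the distance from the TCP to the grasp point, in m); z points along the fingers, y is the line along which they close (so a half turn about z gives the same grasp; the last joint's range is limited). The gripper opens to 85 mm and grips with 20 to 120 N. Pads are 22 mm wide; open, the fingers measure 114 mm over their backs; the gripper's body (76 mm by 85 mm) begins 54 mm behind the grasp point. The pads swing forward as they close: fully open they stand 13 mm farther back than shut.
Start: joints at [-1.266, 0.091, 1.231, -0, 1.82, -0.057], TCP at [0.212, -0.561, 0.231] pointing down, gripper open.
Joint ranges: [-2.87, 2.87], [-0.86, 2.18], [0.17, 2.46], [-1.51, 4.65], [0.06, 2.69], [-2.65, 2.65]. Speed limits (rad/s): [2.57, 2.57, 3.01, 3.14, 3.14, 3.14].

INTERFACE

Orientations are given as a rotation vector (axis times angle).
In Python, from cell import status, viewer, close_job, r gives the robot as it stands. The module is installed in compiled form; this text tells all that it offers.
- The arm moves only by the tool move_arm, never from a script. Its argument "plan" is a list of rows, each an object with "linear": the shift along the world's x, y, z in m, a list of three; "twist": the turn about the world's z in rad. A call has 1 to 12 rows; each row is the pose to reach, as a shift and turn from the pose commanded when the call began; what a row does not reach only later rows make up. A row lasts 1/12 s, in which the tool goes at most 41.7 mm and 7.16 degrees, less where a joint would pass 70% of its speed; a pose out of reach is approached as far as the arm can. A call with a gripper value outside its range is refused whole. "claw" is the opening, from 0 (shut) to 1 (fully open), set as the call begins (left out, the last holds). The fingers move at their own pace and stop on an object; the grip force is fixed at half the most. Time passes only in rows, so rows that repeat a pose let the fingers close. It gives the time, the measured TCP pose, the force, the opening and the grip force at its end, in the units of the state.
- status.get_state(): the state, without advancing time (a new reading comes with each control period).
- viewer.read_camera(name): name is "side" or "top" or "wrist"; returns the picture (384x512x3 uint8, blue, green, red); there is no depth.
- viewer.camera_info(name): a dict with "camera_matrix" (3x3 intrinsics, pixels), "camera_from_world" (4x4, takes a point from world to camera coordinates). Camera axes: x right, y down, z forward; pixel columns grow to the right and rows downward; lengths in m; the calibration is good to about 2 mm. A picture is of the moment at which its call begins: read the wrist's pose just before it. camera_info takes no time and is no camera call; for the wrist camera it gives the pose at the moment of the call.
- close_job(): hands the job in; it is judged then, once.
Trained networks look in the newest picture that a camera, given by its name, has taken for a name from the list of things; names that differ only in an ending like _2 or _b are one class to them, and where a whole thing is asked for, a point or a joint stands for the part that bears it (a point fixed in the world has none). Each returns a list of dicts, best first, with "p" (0 to 1); they miss things now and then, are a little off and sometimes report something else, mostly with a low value. They report only what shows in the picture. A call takes as long as a camera call.
- viewer.regions_of(camera, label): "mask" (384x512 bool, what is visible of it) and "bbox" ([left, top, width, height] in pixels, round what is visible of it).
The state is a dict: "t": time; "joint_pos": joint angles; "joint_vel": joint speeds; "joint_torque": joint torques, N m; "position": TCP position; "tcp_rot": TCP orientation; "wrist_force": force on the tool from outside, world axes, zero at the start; "wrist_torque": the same for the moment, N m; "gripper_width": finger opening in m; "finger_force": force on a finger pad.
Only numpy, scipy, OpenCV 4.12 (cv2) and the standard library are available. Lean on these libraries where they do the work, as an engineer would, in place of code of your own. Each camera call takes 0.05 s, during which the arm holds its last target. There are 200 camera calls.

TASK

Slide the clear guard of the assembly jig fully open and stack one riser foot squarely in the pocket between the blue corner guides: the dark wooden body first, then every orange spacer on the bench (two to four of them), then the aluminium disc on top, each lying flat and the same way up as it lay on the bench. Then slide the guard fully shut over the stack, and do not disturb the other things on the bench.

Things in the scene. Friction and masses are not known exactly. Their poses are not given: they have to be found in the camera images.
- jig: assembly jig, fixed to the bench: green base plate 140 mm (its x) by 330 mm (its y, from -255 to +75), 12 mm thick; origin at bench level under the centre of the pocket. Two 6 mm high rails run along y at x = +-62 mm, with small stops up to 28 mm above the bench at their ends
- pocket (a point): centre of the pocket's floor, 12 mm above the bench, axes as the jig's. Square, 69 x 69 mm (sides along jig x and y), enclosed by four blue L-shaped corner guides 10 mm thick, standing 78 mm above its floor; midway along each of the four sides a gap 44 mm wide is left between guides for the fingers
- guard_hood (a joint): travel of the guard in m: 0 fully shut (over the pocket), 0.17 fully open, moving towards the jig's -y; friction about 2 N, stays where left. The guard is a clear tunnel with yellow edges, 120 mm (x) by 110 mm (y), open at both y ends, top face 111 mm above the bench; it clears the finished stack
- guard_handle (a point): top centre of the guard's red handle, 147 mm above the bench: an upright bar on the guard's top, 70 mm long (jig's x), 16 mm thick (jig's y), 36 mm high. It moves with the guard
- foot_body: dark wooden block, 64 x 64 x 36 mm, about 120 g; origin at the centre of its underside, x and y along its edges, z up
- spacer1: orange square spacer plate, 64 x 64 x 9 mm; origin at the centre of its underside, x and y along its edges, z up. None if it is absent from this run
- spacer2: orange square spacer plate, 64 x 64 x 9 mm; origin at the centre of its underside, x and y along its edges, z up. None if it is absent from this run
- spacer3: orange square spacer plate, 64 x 64 x 9 mm; origin at the centre of its underside, x and y along its edges, z up. None if it is absent from this run
- spacer4: orange square spacer plate, 64 x 64 x 9 mm; origin at the centre of its underside, x and y along its edges, z up. None if it is absent from this run
- top_disc: round aluminium disc, 64 mm diameter, 14 mm thick, about 120 g; origin at the centre of its underside, z up
- glue: bystander, to be left alone: yellow glue bottle with a red cap, 56 mm across, 140 mm tall, upright; origin at the centre of its underside
- jar: bystander, to be left alone: jar with a white lid, 64 mm across, 75 mm tall; origin at the centre of its underside
- screwdriver: bystander, to be left alone: screwdriver lying flat, origin near its middle
- mallet: bystander, to be left alone: hammer lying flat, origin near its middle
- offcut: bystander, to be left alone: small pale wooden offcut, 50 x 22 x 12 mm; origin at the centre of its underside
- mug: bystander, to be left alone: blue mug, 76 mm across, 85 mm tall; origin at the centre of its underside

How it is judged:
On the way, in this order (a step that is already met when the one before it is completed fails the run):
1. the guard is slid fully open (value of joint guard_hood above 0.16 m), for 0.2 s.
2. the wooden body lies square on the pocket's floor (horizontal distance between foot_body and pocket below 0.005 m and angle between foot_body's own z axis and vertical below 0.06 rad and z of foot_body in the frame of pocket between -0.003 and 0.003 m and linear speed of foot_body below 0.03 m/s and (angle between the x axis of foot_body and the x axis of jig, either way round below 0.12 rad or angle between the x axis of foot_body and the y axis of jig, either way round below 0.12 rad)), for 0.2 s.
3. every spacer present lies square and flat in the pocket on the body (all of step 2 and horizontal distance between each of spacer1, spacer2, spacer3, spacer4 and pocket below 0.005 m and angle between each of spacer1, spacer2, spacer3, spacer4's own z axis and vertical below 0.06 rad and z of spacer1 in the frame of pocket between 0.033 and 0.066 m and linear speed of each of spacer1, spacer2, spacer3, spacer4 below 0.03 m/s and (angle between the x axis of spacer1 and the x axis of jig, either way round below 0.12 rad or angle between the x axis of spacer1 and the y axis of jig, either way round below 0.12 rad) and z of spacer2 in the frame of pocket between 0.033 and 0.066 m and (angle between the x axis of spacer2 and the x axis of jig, either way round below 0.12 rad or angle between the x axis of spacer2 and the y axis of jig, either way round below 0.12 rad) and z of spacer3 in the frame of pocket between 0.033 and 0.066 m and (angle between the x axis of spacer3 and the x axis of jig, either way round below 0.12 rad or angle between the x axis of spacer3 and the y axis of jig, either way round below 0.12 rad) and z of spacer4 in the frame of pocket between 0.033 and 0.066 m and (angle between the x axis of spacer4 and the x axis of jig, either way round below 0.12 rad or angle between the x axis of spacer4 and the y axis of jig, either way round below 0.12 rad)), for 0.2 s.
4. the disc lies flat on top of the spacers (all of step 3 and horizontal distance between top_disc and pocket below 0.005 m and angle between top_disc's own z axis and vertical below 0.06 rad and z of top_disc in the frame of pocket between 0.05 and 0.076 m and linear speed of top_disc below 0.03 m/s and z of top_disc in the frame of spacer1 above 0.006 m and z of top_disc in the frame of spacer2 above 0.006 m and z of top_disc in the frame of spacer3 above 0.006 m and z of top_disc in the frame of spacer4 above 0.006 m), for 0.2 s.
5. the guard is slid fully shut (value of joint guard_hood below 0.006 m), for 0.2 s.
At the end, for the whole second after the job is handed in: body, all spacers present and disc are stacked in that order in the pocket, each within 5 mm of its centre, level within 0.06 rad, body and spacers square to the jig within 0.12 rad, the body on the floor, all at rest; the guard within 6 mm of fully shut (all of step 4 and value of joint guard_hood below 0.006 m); the robot touches nothing.
It fails at once if a bystander is shifted more than 60 mm (distance of any of glue, jar, screwdriver, mallet, offcut, mug from where it was at the start of the episode above 0.06 m).
It fails at once if the glue bottle, jar or mug is knocked over (angle between any of glue, jar, mug's own z axis and vertical above 0.6 rad).
Of spacer1, spacer2, spacer3, spacer4 only 2 to 4 are there at a start; the rules pass over those that are not, and their reading is None.
At some moment in a run one of foot_body, spacer1, spacer2, spacer3, spacer4, top_disc may be knocked a few centimetres aside while the robot is not near it.
Once in a run the grip may slacken for a moment while it holds something.
It also fails if it takes over 210 s, if anything falls off the work surface, if the arm or the gripper's body presses on something with over 40 N, if the wrist force passes 120 N, or if a joint passes its speed limit or range.

## Working session

There is one attempt and no reset: what is moved stays moved. The work goes in short steps, Python scripts to look and compute and a tool call to move; the robot and the scene stay as the last step left them, time stands still between calls to the robot, and variables do not carry over. Pictures are saved under pics/ and viewed, at most 14 in all, crops included, and the job is handed in when it is done.

Besides the shell and the picture viewer there is one more tool, called after "Request:" as name([rows], argument=value, ...), one row to a line, values as JSON. move_arm: Moves the arm, as the interface text tells. Its arguments: {"type":"object","properties":{"plan":{"type":"array","items":{"type":"object","properties":{"linear":{"type":"array","items":{"type":"number"}},"twist":{"type":"number"}}}},"claw":{"type":"number"}},"required":["plan"]}

```bash
mkdir -p pics
cat > h.py <<'E'
import numpy as np, cv2
from cell import status, viewer, close_job, r
def snap(c,name=None):
    info=viewer.camera_info(c); im=viewer.read_camera(c)
    if name: cv2.imwrite('pics/'+name+'.png',im)
    return im,info
def ray(info,uv,z):
    K=np.array(info["camera_matrix"]);T=np.array(info["camera_from_world"])
    R=T[:3,:3];c=-R.T@T[:3,3]
    uv=np.atleast_2d(uv).astype(float)
    d=(np.linalg.inv(K)@np.c_[uv,np.ones(len(uv))].T).T@R
    return c+d*((z-c[2])/d[:,2])[:,None]
def proj(info,P):
    K=np.array(info["camera_matrix"]);T=np.array(info["camera_from_world"])
    P=np.atleast_2d(P);q=(P@T[:3,:3].T+T[:3,3])@K.T
    return q[:,:2]/q[:,2:]
E
python3 - <<'E'
from h import *
for c in ["top","side"]:
    im,info=snap(c,c+'0'); T=np.array(info["camera_from_world"]); print(c,-T[:3,:3].T@T[:3,3],T[:3,:3].round(2).tolist(),np.array(info["camera_matrix"])[0])
    for l in ["jig","foot_body","spacer1","top_disc","guard_handle","glue","jar","mug","mallet","screwdriver","offcut"]:
        print(l,[(round(d["p"],2),d["bbox"]) for d in viewer.regions_of(c,l)][:6])
print(status.get_state())
E
```

```text
top [ 0.39874041 -0.00480458  1.14613305] [[-0.03, -1.0, -0.03], [-0.98, 0.03, -0.18], [0.18, 0.02, -0.98]] [349.3973897    0.         254.36902352]
jig [(0.71, [253.1, 167.1, 106.2, 46.6])]
foot_body [(0.69, [174.3, 244.3, 26.2, 19.2])]
spacer1 [(0.98, [220.5, 239.6, 19.4, 19.0]), (0.87, [269.0, 244.8, 19.3, 16.6]), (0.8, [161.5, 198.3, 22.1, 23.7]), (0.65, [269.3, 169.6, 32.3, 42.1])]
top_disc [(0.71, [131.6, 245.3, 19.0, 22.1]), (0.58, [219.3, 239.6, 19.9, 19.0]), (0.42, [268.9, 245.1, 19.2, 20.6])]
guard_handle [(0.72, [268.1, 167.3, 35.0, 46.3])]
glue [(0.84, [140.6, 163.5, 25.8, 21.4])]
jar [(0.63, [209.7, 133.1, 19.3, 20.7])]
mug [(0.85, [96.6, 187.6, 35.9, 35.7]), (0.18, [172.4, 245.1, 29.2, 18.4])]
mallet [(0.63, [376.5, 185.5, 67.8, 68.1])]
screwdriver [(0.84, [313.1, 233.4, 38.5, 53.6]), (0.61, [162.1, 199.1, 20.0, 22.7])]
offcut [(0.65, [195.9, 218.6, 8.7, 14.9])]
side [0.14849916 1.15700528 1.08538055] [[-0.93, -0.36, -0.0], [-0.22, 0.58, -0.79], [0.28, -0.73, -0.62]] [451.93601937   0.         254.82131794]
jig [(0.97, [229.4, 168.0, 60.8, 59.1])]
foot_body [(0.69, [261
[... 530 characters left out ...]
 []
{'t': 1.2, 'joint_pos': array([-1.26568717e+00,  9.10869113e-02,  1.23071005e+00,  1.55291043e-05,
        1.81978620e+00, -5.66926783e-02]), 'joint_vel': array([ 0.00020458,  0.00057232,  0.00110931,  0.00046229,  0.00072282,
       -0.00082314]), 'joint_torque': array([ 4.23150505e-04, -4.58471918e+01, -4.18089938e+01,  8.22000345e-06,
        9.03622476e-04, -1.32323089e-05]), 'position': array([ 0.21238768, -0.56116768,  0.23127737]), 'tcp_rot': array([3.09031965e+00, 5.65226901e-01, 2.53050501e-05]), 'wrist_force': array([ 0.20521765,  0.50763666, -0.44525456]), 'wrist_torque': array([-0.01330234, -0.03337475,  0.02726548]), 'finger_force': 0.0, 'gripper_width': 0.08528186728433701}
```

View pics/top0.png

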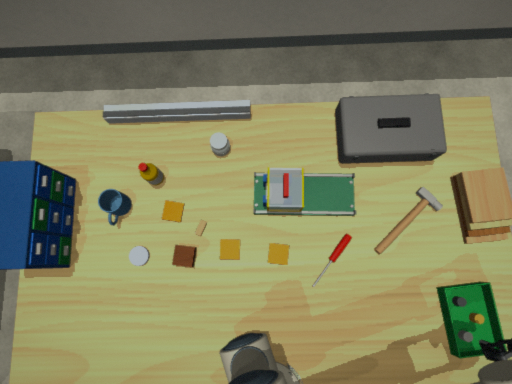

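View pics/side0.png

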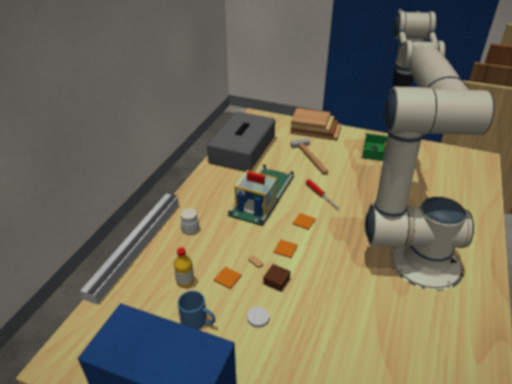

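Top view: guard (~286,188) sits over the pocket; the jig extends right (world −y). There are three spacers at (173,211), (230,249) and (278,254), the body at (184,256) and the disc at (139,256). Nothing is close to the jig except the screwdriver.

```bash
cat >> h.py <<'E'
def rect(info,mask,z):
    cs,_=cv2.findContours(mask.astype(np.uint8),cv2.RETR_EXTERNAL,cv2.CHAIN_APPROX_NONE)
    c=max(cs,key=cv2.contourArea)[:,0,:]
    P=ray(info,c,z)[:,:2]
    (x,y),(w,h),a=cv2.minAreaRect((P*1000).astype(np.float32))
    return np.round([x/1000,y/1000],4),np.round([w,h],1),round(a,1)
E
python3 - <<'E'
from h import *
im,info=snap("top")
for l,z in [("jig",.012),("foot_body",.036),("spacer1",.009),("top_disc",.014),("guard_handle",.147),("glue",.14),("jar",.075),("mug",.085),("offcut",.012),("screwdriver",.01),("mallet",.01)]:
    for d in viewer.regions_of("top",l):
        if d["p"]>.5: print(l,round(d["p"],2),*rect(info,d["mask"],z))
hsv=cv2.cvtColor(im,cv2.COLOR_BGR2HSV)
red=cv2.inRange(hsv,(0,170,120),(6,255,255))|cv2.inRange(hsv,(174,170,120),(180,255,255))
n,lab,st,c=cv2.connectedComponentsWithStats(red)
for i in range(1,n):
    if st[i,4]>25: print('red',st[i],rect(info,lab==i,.147))
gr=cv2.inRange(hsv,(65,90,50),(90,255,255)); gr[:,:240]=0;gr[:,380:]=0
print('green',rect(info,cv2.morphologyEx(gr,cv2.MORPH_CLOSE,np.ones((25,25)))>0,.012))
E
```

```text
jig 0.72 [ 0.628  -0.1401] [334.5 158.8] 88.1
foot_body 0.56 [0.4279 0.2489] [70.5 63.9] 81.7
spacer1 0.96 [ 0.4278 -0.0481] [64.2 66.5] 87.6
spacer1 0.84 [0.4476 0.1079] [62.1 60.9] 88.5
spacer1 0.67 [0.5747 0.2942] [69.4 71.4] 79.9
top_disc 0.77 [0.431  0.4006] [65.1 57.4] 88.5
guard_handle 0.61 [ 0.611  -0.0702] [104.8 129.1] 87.1
glue 0.76 [0.6732 0.3302] [89.3 52.4] 44.5
jar 0.83 [0.779  0.1284] [83.5 60. ] 17.4
mug 0.95 [0.5939 0.4548] [110.6  92.7] 33.7
offcut 0.53 [0.6051 0.4965] [111.9 102.9] 45.4
screwdriver 0.7 [ 0.437 -0.242] [ 27.5 118.5] 49.9
mallet 0.92 [ 0.5157 -0.4596] [ 90.8 266.3] 41.5
red [139 163   8   8  45] (array([0.6912, 0.3532]), array([20.4, 18.8]), 44.4)
red [284 174   4  22  88] (array([ 0.6227, -0.0722]), array([ 8.8, 63. ]), 87.7)
red [329 235  22  27 198] (array([ 0.4367, -0.2174]), array([18.8, 86.6]), 51.4)
green (array([ 0.6119, -0.2181]), array([163.5, 124.1]), 88.1)
```

Request:
move_arm([
  {"linear":[0.03,0.03,0.08],"twist":-0.1},
  {"linear":[0.06,0.06,0.13],"twist":-0.2},
  {"linear":[0.09,0.09,0.13],"twist":-0.3},
  {"linear":[0.11,0.12,0.13],"twist":-0.39},
  {"linear":[0.13,0.15,0.13],"twist":-0.39},
  {"linear":[0.155,0.18,0.13],"twist":-0.39},
  {"linear":[0.18,0.21,0.13],"twist":-0.39},
  {"linear":[0.2,0.24,0.13],"twist":-0.39},
  {"linear":[0.2,0.24,0.13],"twist":-0.39},
], claw=1)

```text
t: 2.55
position: [0.4138, -0.3186, 0.362]
tcp_rot: [3.141, -0.042, 0.002]
wrist_force: [0.0, -0.7, -0.3]
gripper_width: 0.0854
finger_force: 0.0
```

Request:
move_arm([
  {"linear":[0.03,0.03,0]},
  {"linear":[0.06,0.06,0]},
  {"linear":[0.085,0.09,0]},
  {"linear":[0.11,0.12,0]},
  {"linear":[0.13,0.15,0]},
  {"linear":[0.155,0.18,0]},
  {"linear":[0.18,0.21,0]},
  {"linear":[0.2,0.25,0]},
  {"linear":[0.2,0.25,0]},
  {"linear":[0.2,0.25,0]},
  {"linear":[0.2,0.25,0]},
])

```text
invalid input
```

Run:
```python
from h import *
im,info=snap("wrist","w1"); T=np.array(info["camera_from_world"]); print(-T[:3,:3].T@T[:3,3],T[:3,:3].round(2).tolist(),np.array(info["camera_matrix"]))
s=status.get_state();print(s['t'],s['position'],s['tcp_rot'])
hsv=cv2.cvtColor(im,cv2.COLOR_BGR2HSV)
red=cv2.inRange(hsv,(0,170,100),(6,255,255))|cv2.inRange(hsv,(174,170,100),(180,255,255))
n,lab,st,c=cv2.connectedComponentsWithStats(red)
for i in range(1,n):
    if st[i,4]>50: print('red',st[i],rect(info,lab==i,.147))
```

```text
[ 0.49095719 -0.32119514  0.50555895] [[-0.03, -1.0, 0.0], [-0.95, 0.03, 0.3], [-0.3, 0.01, -0.95]] [[296.33366212   0.         258.62946116]
 [  0.         296.33366212 192.07773873]
 [  0.           0.           1.        ]]
2.6 [ 0.41634275 -0.31509821  0.36230986] [-3.13954707  0.03407402 -0.00522941]
red [14  0 14  7 89] (array([ 0.5949, -0.0733]), array([13.5,  5.5]), 88.5)
red [192 103  43  56 765] (array([ 0.4559, -0.2656]), array([15.4, 73.1]), 51.1)
```

View pics/w1.png

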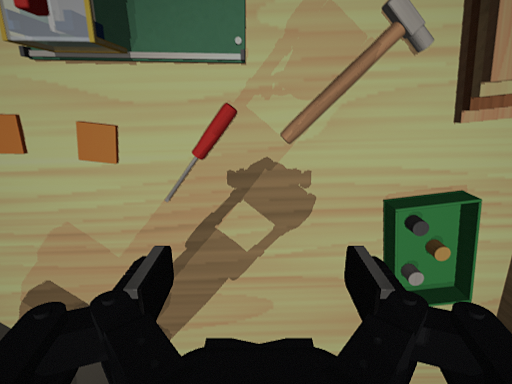

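The picture shows the jig at upper left, the screwdriver around (215,130), and two spacers at left. The twist key is evidently required in every row.

Request:
move_arm([
  {"linear":[0.03,0.03,0.01],"twist":0},
  {"linear":[0.06,0.06,0.02],"twist":0},
  {"linear":[0.085,0.09,0.02],"twist":0},
  {"linear":[0.11,0.12,0.03],"twist":0},
  {"linear":[0.13,0.15,0.03],"twist":-0.02},
  {"linear":[0.13,0.18,0.03],"twist":-0.02},
  {"linear":[0.13,0.2,0.03],"twist":-0.02},
  {"linear":[0.13,0.2,0.03],"twist":-0.02},
  {"linear":[0.13,0.2,0.03],"twist":-0.02},
])

```text
t: 3.35
position: [0.5425, -0.1205, 0.3916]
tcp_rot: [3.14, -0.073, 0.001]
wrist_force: [0.3, 0.1, -0.5]
gripper_width: 0.0852
finger_force: 0.0
```

Run:
```python
from h import *
im,info=snap("wrist","w2"); 
s=status.get_state();print(s['t'],s['position'],s['tcp_rot'])
hsv=cv2.cvtColor(im,cv2.COLOR_BGR2HSV)
red=cv2.inRange(hsv,(0,170,60),(6,255,255))|cv2.inRange(hsv,(174,170,60),(180,255,255))
n,lab,st,c=cv2.connectedComponentsWithStats(red)
for i in range(1,n):
    if st[i,4]>50: print('red',st[i],rect(info,lab==i,.147))
gr=cv2.inRange(hsv,(65,90,30),(90,255,255)); print('green',rect(info,gr>0,.012))
```

```text
3.4 [ 0.54235956 -0.12144963  0.39142084] [ 3.14017312e+00 -7.50035897e-02  4.84702986e-04]
red [211  68  15  57 675] (array([ 0.625 , -0.0753]), array([15.2, 66.5]), 87.9)
red [309 173  43  47 704] (array([ 0.4873, -0.2163]), array([19.6, 74.8]), 51.6)
green (array([ 0.619 , -0.2188]), array([172.2, 115.2]), 87.6)
```

View pics/w2.png

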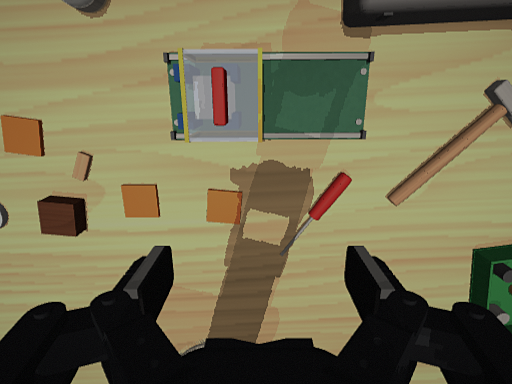

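The handle top is at ≈(219,96) px, i.e. (0.625,−0.075), with jig yaw ≈−2°. I'll straddle the handle and slide it.

Request:
move_arm([
  {"linear":[0.025,0.014,-0.02],"twist":0.01},
  {"linear":[0.05,0.028,-0.04],"twist":0.01},
  {"linear":[0.083,0.046,-0.06],"twist":0.01},
  {"linear":[0.083,0.046,-0.09],"twist":0.01},
  {"linear":[0.083,0.046,-0.12],"twist":0.01},
  {"linear":[0.083,0.046,-0.15],"twist":0.01},
  {"linear":[0.083,0.046,-0.18],"twist":0.01},
  {"linear":[0.083,0.046,-0.21],"twist":0.01},
  {"linear":[0.083,0.046,-0.24],"twist":0.01},
  {"linear":[0.083,0.046,-0.267],"twist":0.01},
  {"linear":[0.083,0.046,-0.267],"twist":0.01},
  {"linear":[0.083,0.046,-0.267],"twist":0.01},
], claw=0.45)

```text
t: 4.4
position: [0.6242, -0.0765, 0.1224]
tcp_rot: [-3.141, 0.063, 0.007]
wrist_force: [0.0, 0.1, 1.0]
gripper_width: 0.0387
finger_force: 0.0
```

Request:
move_arm([
  {"linear":[0,-0.01,0],"twist":0},
  {"linear":[-0.001,-0.025,0],"twist":0},
  {"linear":[-0.001,-0.04,0],"twist":0},
  {"linear":[-0.002,-0.055,0],"twist":0},
  {"linear":[-0.002,-0.07,0],"twist":0},
  {"linear":[-0.003,-0.085,0],"twist":0},
  {"linear":[-0.003,-0.1,0],"twist":0},
  {"linear":[-0.004,-0.115,0],"twist":0},
  {"linear":[-0.005,-0.13,0],"twist":0},
  {"linear":[-0.005,-0.145,0],"twist":0},
  {"linear":[-0.006,-0.16,0],"twist":0},
  {"linear":[-0.006,-0.165,0],"twist":0},
])

```text
t: 5.4
position: [0.6196, -0.2314, 0.1237]
tcp_rot: [-3.121, 0.049, 0.004]
wrist_force: [-3.0, 47.1, 7.2]
gripper_width: 0.0387
finger_force: 23.5
```

Request:
move_arm([
  {"linear":[0,-0.005,0],"twist":0},
  {"linear":[0,-0.01,0],"twist":0},
  {"linear":[0,-0.01,0],"twist":0},
])

```text
t: 5.65
position: [0.6198, -0.2314, 0.1234]
tcp_rot: [-3.108, 0.035, 0.01]
wrist_force: [-8.5, 61.4, 11.2]
gripper_width: 0.0387
finger_force: 30.6
```

Request:
move_arm([
  {"linear":[0,0.01,0],"twist":0},
  {"linear":[0,0.025,0],"twist":0},
  {"linear":[0,0.025,0],"twist":0},
  {"linear":[0,0.025,0],"twist":0},
])

```text
t: 5.98
position: [0.6192, -0.2259, 0.124]
tcp_rot: [3.14, -0.059, -0.001]
wrist_force: [-1.1, -0.2, 0.4]
gripper_width: 0.0381
finger_force: 0.0
```

Run:
```python
from h import *
im,info=snap("top"); 
cv2.imwrite('pics/t1.png',cv2.resize(im[140:240,230:380],None,fx=5,fy=5,interpolation=cv2.INTER_CUBIC))
w,_=snap("wrist"); cv2.imwrite('pics/w3.png',w)
```

```text
(no output)
```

View pics/w3.png

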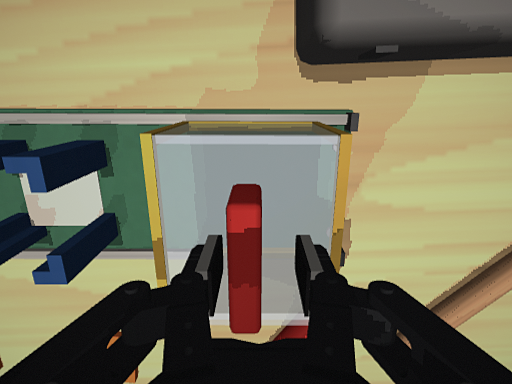

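The guard's −y edge (~x=345 px) looks to be at the end stop (355,120), and the pocket is exposed. I'll rise and measure.

Request:
move_arm([
  {"linear":[0,0,0.03],"twist":0},
  {"linear":[0,0,0.06],"twist":0},
  {"linear":[0,0,0.1],"twist":0},
  {"linear":[0,0.02,0.14],"twist":0},
  {"linear":[-0.02,0.04,0.17],"twist":0},
  {"linear":[-0.04,0.06,0.2],"twist":0},
  {"linear":[-0.06,0.08,0.23],"twist":0},
  {"linear":[-0.07,0.11,0.25],"twist":0},
  {"linear":[-0.07,0.14,0.25],"twist":0},
  {"linear":[-0.07,0.14,0.25],"twist":0},
  {"linear":[-0.07,0.14,0.25],"twist":0},
], claw=1)

```text
t: 7.0
position: [0.5494, -0.0855, 0.3751]
tcp_rot: [3.14, -0.06, 0.003]
wrist_force: [0.4, -0.8, -0.8]
gripper_width: 0.0851
finger_force: 0.0
```

Run:
```python
from h import *
im,info=snap("wrist","w4"); 
s=status.get_state();print(s['t'],s['position'],s['tcp_rot'])
hsv=cv2.cvtColor(im,cv2.COLOR_BGR2HSV)
red=cv2.inRange(hsv,(0,170,60),(6,255,255))|cv2.inRange(hsv,(174,170,60),(180,255,255))
n,lab,st,c=cv2.connectedComponentsWithStats(red)
for i in range(1,n):
    if st[i,4]>50: print('red',st[i],rect(info,lab==i,.147))
c=im[20:220,120:420]
cv2.imwrite('pics/w4c.png',cv2.resize(c,None,fx=2.6,fy=2.6,interpolation=cv2.INTER_CUBIC))
```

```text
7.05 [ 0.54948218 -0.08622919  0.37390297] [ 3.14024510e+00 -6.12638508e-02 -4.34111917e-04]
red [359  72  18  59 747] (array([ 0.6191, -0.2198]), array([15.4, 66.6]), 87.6)
red [328 179  46  48 753] (array([ 0.4905, -0.2059]), array([19.9, 73.7]), 51.8)
```

View pics/w4c.png

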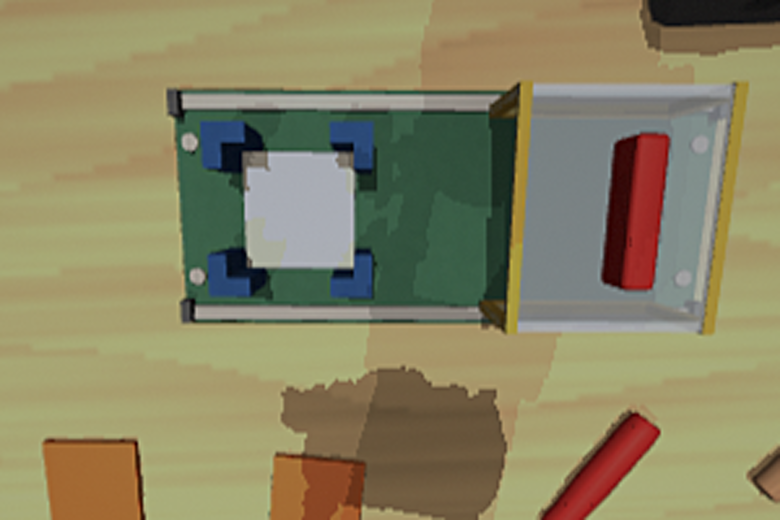

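Run:
```python
from h import *
info=viewer.camera_info("wrist")
f=lambda L,z:print(ray(info,np.array(L)/2.6+[120,20],z)[:,:2].round(4).tolist())
print("floor");f([(243,152),(355,150),(355,268),(250,268)],.012)
print("guide tops outer TL,TR,BR,BL"); f([(200,123),(373,122),(371,297),(210,297)],.09)
print("plate left");f([(178,110),(186,306)],.012)
print("guard top edges L: top,bot R"); f([(527,84),(513,332),(742,84),(710,332)],.111)
```

```text
floor
[[0.6609, -0.0198], [0.6593, -0.0885], [0.5887, -0.0856], [0.5913, -0.0184]]
guide tops outer TL,TR,BR,BL
[[0.6703, -0.0097], [0.6674, -0.0984], [0.5788, -0.0943], [0.5822, -0.0062]]
plate left
[[0.6861, 0.0175], [0.5689, 0.0252]]
guard top edges L: top,bot R
[[0.6795, -0.1727], [0.5599, -0.1684], [0.6754, -0.2763], [0.5559, -0.2725]]
```

Guide tops give an 88.7 mm outer span (89 expected). The pocket centre is ≈(0.625,−0.0525) with yaw −2.1°, and the guard centre is 0.170 m from it, so the guard is fully open. Next is the body.

Request:
move_arm([
  {"linear":[-0.01,0.03,-0.01],"twist":0},
  {"linear":[-0.02,0.065,-0.02],"twist":0},
  {"linear":[-0.03,0.1,-0.03],"twist":0},
  {"linear":[-0.045,0.135,-0.04],"twist":0},
  {"linear":[-0.06,0.17,-0.05],"twist":0},
  {"linear":[-0.075,0.205,-0.06],"twist":0},
  {"linear":[-0.09,0.24,-0.08],"twist":0},
  {"linear":[-0.1,0.275,-0.1],"twist":0},
  {"linear":[-0.11,0.31,-0.12],"twist":0},
  {"linear":[-0.12,0.335,-0.125],"twist":0},
  {"linear":[-0.12,0.335,-0.125],"twist":0},
  {"linear":[-0.12,0.335,-0.125],"twist":0},
])

```text
t: 8.05
position: [0.4295, 0.2495, 0.2474]
tcp_rot: [3.139, -0.059, -0.004]
wrist_force: [0.7, 0.1, -0.1]
gripper_width: 0.0851
finger_force: 0.0
```

```bash
cat >> h.py <<'E'
def meas(label,z,cam="wrist",name=None,disc=False):
    im,info=snap(cam,name); s=status.get_state(); p=s['position']; rv=s['tcp_rot']
    yaw=2*np.arctan2(rv[1],rv[0]); yaw=(yaw+np.pi)%(2*np.pi)-np.pi
    print('t',round(s['t'],2),'tcp',p.round(4),'yaw',round(yaw,4))
    hsv=cv2.cvtColor(im,cv2.COLOR_BGR2HSV)
    for d in viewer.regions_of(cam,label):
        if d["p"]<.4: continue
        c,wh,a=rect(info,d["mask"],z); print(label,round(d["p"],2),d["bbox"],c,wh,'yaw mod90',round((a+45)%90-45,1))
    return im,info
E
python3 - <<'E'
from h import *
im,info=meas("foot_body",.036,name='w5')
print(r.tcp_to_grasp,[a for a in dir(r) if a[0]!='_'])
E
```

```text
t 8.1 tcp [0.43   0.2488 0.2483] yaw -0.039
foot_body 0.83 [230.6, 134.7, 53.5, 59.2] [0.4305 0.2502] [65.1 68.6] yaw mod90 -7.8
0.0187 ['MotionError', 'tcp_to_grasp']
```

View pics/w5.png

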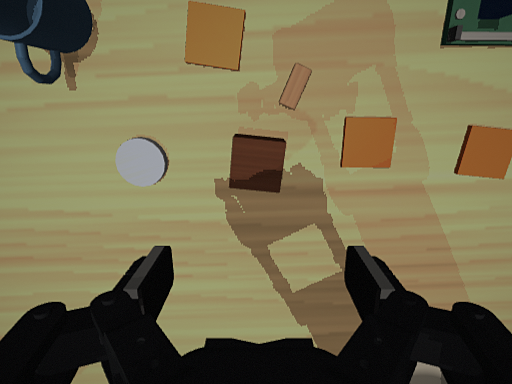

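The picture shows the body at (257,163), the disc at (141,161), the offcut at (296,86), and spacers at (215,36), (368,142) and (487,152). I'll squeeze the body once to align it, then turn 90° for the real grip.

Request:
move_arm([
  {"linear":[-0.001,0.001,-0.03],"twist":-0.05},
  {"linear":[-0.001,0.001,-0.06],"twist":-0.097},
  {"linear":[-0.001,0.001,-0.1],"twist":-0.097},
  {"linear":[-0.001,0.001,-0.14],"twist":-0.097},
  {"linear":[-0.001,0.001,-0.18],"twist":-0.097},
  {"linear":[-0.001,0.001,-0.21],"twist":-0.097},
  {"linear":[-0.001,0.001,-0.232],"twist":-0.097},
  {"linear":[-0.001,0.001,-0.232],"twist":-0.097},
  {"linear":[-0.001,0.001,-0.232],"twist":-0.097},
], claw=1)

```text
t: 8.9
position: [0.4287, 0.2492, 0.0169]
tcp_rot: [3.133, -0.216, -0.002]
wrist_force: [1.2, -0.1, 0.7]
gripper_width: 0.0854
finger_force: 0.0
```

Request:
move_arm([
  {"linear":[0,0,0],"twist":0},
  {"linear":[0,0,0],"twist":0},
  {"linear":[0,0,0],"twist":0},
  {"linear":[0,0,0],"twist":0},
  {"linear":[0,0,0],"twist":0},
  {"linear":[0,0,0],"twist":0},
], claw=0.6)

```text
t: 9.4
position: [0.4305, 0.2514, 0.0207]
tcp_rot: [-3.132, 0.212, -0.009]
wrist_force: [0.5, -1.0, 6.2]
gripper_width: 0.0619
finger_force: 67.0
```

Request:
move_arm([
  {"linear":[0,0,0],"twist":0},
  {"linear":[0,0,0],"twist":0},
  {"linear":[0,0,0],"twist":0},
  {"linear":[0,0,0.03],"twist":0},
  {"linear":[0,0,0.07],"twist":0},
  {"linear":[0,0,0.11],"twist":0.1},
  {"linear":[0,0,0.15],"twist":0.2},
  {"linear":[0,0,0.19],"twist":0.3},
  {"linear":[0,0,0.23],"twist":0.4},
  {"linear":[0,0,0.23],"twist":0.52},
  {"linear":[0,0,0.23],"twist":0.64},
  {"linear":[0,0,0.23],"twist":0.76},
], claw=1)

```text
t: 10.4
position: [0.4286, 0.251, 0.2485]
tcp_rot: [-2.986, -0.975, -0.003]
wrist_force: [0.7, 0.4, 0.2]
gripper_width: 0.0854
finger_force: 0.0
```

Request:
move_arm([
  {"linear":[0,0,0],"twist":0.12},
  {"linear":[0,0,0],"twist":0.24},
  {"linear":[0,0,0],"twist":0.36},
  {"linear":[0,0,0],"twist":0.48},
  {"linear":[0,0,0],"twist":0.6},
  {"linear":[0,0,0],"twist":0.72},
  {"linear":[0,0,0],"twist":0.811},
  {"linear":[0,0,0],"twist":0.811},
  {"linear":[0,0,0],"twist":0.811},
])

```text
t: 11.15
position: [0.4283, 0.2509, 0.2472]
tcp_rot: [-2.369, -2.063, 0.0]
wrist_force: [-0.1, -0.4, -0.5]
gripper_width: 0.0848
finger_force: 0.0
```

Run:
```python
from h import *
im,info=meas("foot_body",.036,name='w6')
meas("foot_body",.036,"top")
```

```text
t 11.2 tcp [0.4283 0.2508 0.2472] yaw 1.4329
foot_body 0.72 [234.1, 133.9, 51.8, 55.0] [0.4289 0.2525] [66.8 65.2] yaw mod90 -7.9
t 11.3 tcp [0.4283 0.2508 0.2472] yaw 1.4338
foot_body 0.71 [172.9, 244.2, 28.1, 20.5] [0.4277 0.249 ] [71.2 63.8] yaw mod90 -7.7
```

Request:
move_arm([
  {"linear":[0,0,-0.04],"twist":0},
  {"linear":[0,0,-0.08],"twist":0},
  {"linear":[0,0,-0.12],"twist":0},
  {"linear":[0,0,-0.16],"twist":0},
  {"linear":[0,0,-0.2],"twist":0},
  {"linear":[0,0,-0.22],"twist":0},
  {"linear":[0,0,-0.233],"twist":0},
  {"linear":[0,0,-0.233],"twist":0},
  {"linear":[0,0,-0.233],"twist":0},
])

```text
t: 12.1
position: [0.4287, 0.251, 0.0149]
tcp_rot: [2.367, 2.066, 0.0]
wrist_force: [0.7, -0.5, 0.4]
gripper_width: 0.0852
finger_force: 0.0
```

Request:
move_arm([
  {"linear":[0,0,0],"twist":0},
  {"linear":[0,0,0],"twist":0},
  {"linear":[0,0,0],"twist":0},
  {"linear":[0,0,0],"twist":0},
  {"linear":[0,0,0],"twist":0},
  {"linear":[0,0,0],"twist":0},
], claw=0.5)

```text
t: 12.6
position: [0.4301, 0.2517, 0.0173]
tcp_rot: [2.365, 2.066, 0.008]
wrist_force: [-0.2, -0.3, 6.5]
gripper_width: 0.0623
finger_force: 67.9
```

Request:
move_arm([
  {"linear":[0,0,0.02],"twist":0},
  {"linear":[0,0,0.05],"twist":0},
  {"linear":[0,0,0.08],"twist":0},
  {"linear":[0,0,0.11],"twist":0},
  {"linear":[0,0,0.14],"twist":0},
  {"linear":[0,0,0.18],"twist":0},
  {"linear":[0,0,0.18],"twist":0},
  {"linear":[0,0,0.18],"twist":0},
])

```text
t: 13.27
position: [0.4298, 0.2515, 0.1986]
tcp_rot: [2.365, 2.065, 0.012]
wrist_force: [-0.2, 0.4, -2.3]
gripper_width: 0.0623
finger_force: 67.1
```

Run:
```python
from h import *
s=status.get_state();print(s)
im,_=snap("wrist","w7")
```

```text
{'t': 13.2667, 'joint_pos': array([ 4.61155174e-01, -1.95731150e-01,  1.56551635e+00, -2.26013152e-05,
        1.76404678e+00,  5.96221992e-01]), 'joint_vel': array([-0.00090115,  0.03420952,  0.08420641, -0.00130995, -0.0161267 ,
       -0.00192749]), 'joint_torque': array([ 1.96026574e-02, -3.56961572e+01, -4.48734355e+01,  1.19197553e-04,
        1.41935335e-01, -4.82586404e-05]), 'position': array([0.42976088, 0.25150069, 0.19855702]), 'tcp_rot': array([2.36477281, 2.0651402 , 0.01177464]), 'wrist_force': array([-0.17136228,  0.42041268, -2.28321251]), 'wrist_torque': array([ 0.01900476, -0.02647769,  0.05485744]), 'finger_force': 67.12839245796204, 'gripper_width': 0.06230549799025919}
```

View pics/w7.png

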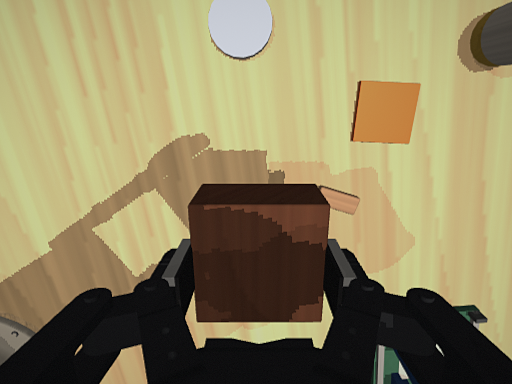

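The body is held level and centred between the pads. Now carrying it above the pocket.

Request:
move_arm([
  {"linear":[0.01,-0.015,0],"twist":0.02},
  {"linear":[0.025,-0.04,0],"twist":0.04},
  {"linear":[0.045,-0.07,0],"twist":0.06},
  {"linear":[0.065,-0.1,0],"twist":0.08},
  {"linear":[0.085,-0.13,0],"twist":0.1},
  {"linear":[0.105,-0.16,0],"twist":0.1},
  {"linear":[0.125,-0.19,0],"twist":0.1},
  {"linear":[0.145,-0.22,0],"twist":0.1},
  {"linear":[0.165,-0.25,0],"twist":0.1},
  {"linear":[0.18,-0.28,0],"twist":0.1},
  {"linear":[0.19,-0.297,0],"twist":0.1},
  {"linear":[0.195,-0.304,0],"twist":0.1},
])

```text
t: 14.32
position: [0.6233, -0.0562, 0.1911]
tcp_rot: [-2.262, -2.176, 0.005]
wrist_force: [-0.3, -0.3, -1.7]
gripper_width: 0.0621
finger_force: 67.0
```

Request:
move_arm([
  {"linear":[0,0,0],"twist":0},
  {"linear":[0,0,0],"twist":0},
  {"linear":[0,0,0],"twist":0},
])

```text
t: 14.57
position: [0.6228, -0.0518, 0.1938]
tcp_rot: [-2.258, -2.183, 0.0]
wrist_force: [0.9, 0.8, -1.2]
gripper_width: 0.0626
finger_force: 67.0
```

Run:
```python
from h import *
im,info=snap("wrist","w8")
s=status.get_state();rv=s['tcp_rot'];print(s['t'],s['position'],2*np.arctan2(rv[1],rv[0]),s['gripper_width'],s['finger_force'])
```

```text
14.6167 [ 0.62287018 -0.0516362   0.19417991] -4.745711574665206 0.062478230629733726 67.0188045501709
```

View pics/w8.png

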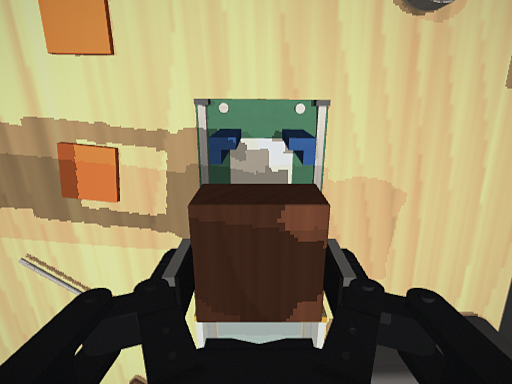

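Run:
```python
from h import *
info=viewer.camera_info("wrist"); p=status.get_state()['position']; print(p)
for z in (p[2]-.015+.036,p[2]-.015+.032): 
    P=ray(info,[(190,205),(329,205),(322,322),(196,322)],z); print(z,P[:,:2].round(4).tolist(),P.mean(0))
P=ray(info,[(203,184),(319,184)],p[2]-.015);print('lower edge',P.round(4).tolist())
th=-.037;c=np.array([.6247,-.0525]);R=np.array([[np.cos(th),-np.sin(th)],[np.sin(th),np.cos(th)]])
for L,z in [([(-44.5,44.5),(44.5,44.5)],.09),([(-70,75),(70,75)],.012),([(-34.5,34.5),(34.5,34.5)],.012)]:
    print(proj(info,[[*(c+R@np.array(q)/1000),z] for q in L]).round(1).tolist())
im=cv2.imread('pics/w8.png')[90:210,180:350]
cv2.imwrite('pics/w8c.png',cv2.resize(im,None,fx=4.5,fy=4.5,interpolation=cv2.INTER_CUBIC))
```

```text
[ 0.62287018 -0.0516362   0.19417991]
0.2151799093947224 [[0.5946, -0.0191], [0.6556, -0.0212], [0.6545, -0.0837], [0.5911, -0.0816]] [ 0.62394973 -0.05142008  0.21517991]
0.2111799093947224 [[0.5935, -0.0206], [0.6566, -0.0227], [0.6554, -0.0873], [0.59, -0.0851]] [ 0.62387783 -0.05389441  0.21117991]
lower edge [[0.5938, -0.0198, 0.1792], [0.6582, -0.0219, 0.1792]]
[[206.5, 139.4], [313.7, 139.8]]
[[193.2, 100.4], [326.5, 100.9]]
[[228.1, 139.3], [291.3, 139.6]]
```

View pics/w8c.png

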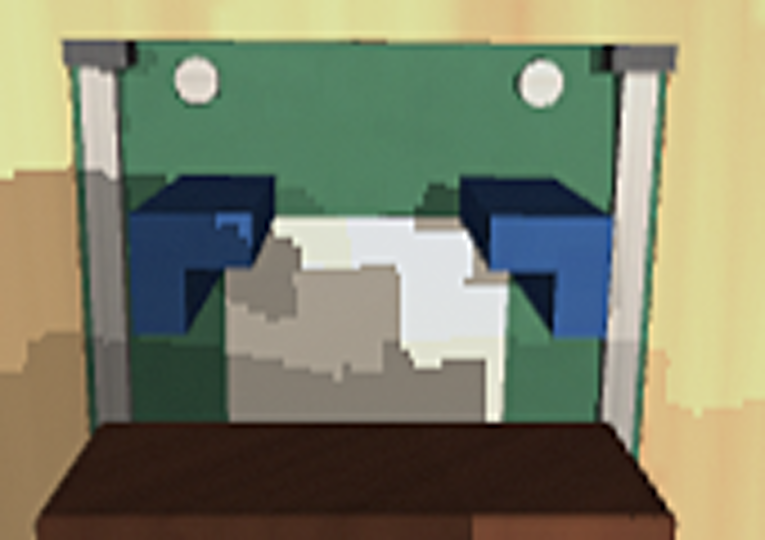

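Guide tops (outer corners at 209 and 316 px, row 137) against the body in the same view call for a shift of about +2 mm in x and under 1 mm in y. I'll descend in steps, checking force.

Request:
move_arm([
  {"linear":[0.002,0.0005,-0.02],"twist":0},
  {"linear":[0.002,0.0005,-0.04],"twist":0},
  {"linear":[0.002,0.0005,-0.06],"twist":0},
  {"linear":[0.002,0.0005,-0.075],"twist":0},
  {"linear":[0.002,0.0005,-0.085],"twist":0},
  {"linear":[0.002,0.0005,-0.09],"twist":0},
  {"linear":[0.002,0.0005,-0.095],"twist":0},
  {"linear":[0.002,0.0005,-0.095],"twist":0},
])

```text
t: 15.28
position: [0.6252, -0.0521, 0.0991]
tcp_rot: [-2.259, -2.183, -0.0]
wrist_force: [0.0, 0.8, -1.1]
gripper_width: 0.0627
finger_force: 67.0
```

Request:
move_arm([
  {"linear":[0,0,-0.003],"twist":0},
  {"linear":[0,0,-0.006],"twist":0},
  {"linear":[0,0,-0.006],"twist":0},
])

```text
t: 15.53
position: [0.6258, -0.0522, 0.0937]
tcp_rot: [2.259, 2.182, 0.002]
wrist_force: [0.3, 2.7, -0.3]
gripper_width: 0.0626
finger_force: 67.1
```

Run:
```python
from h import *
im,info=snap("wrist","w9")
s=status.get_state();rv=s['tcp_rot'];print(s['t'],s['position'],s['wrist_force'],s['wrist_torque'],s['gripper_width'],s['finger_force'])
im=im[90:300,170:350]
cv2.imwrite('pics/w9c.png',cv2.resize(im,None,fx=2.8,fy=2.8,interpolation=cv2.INTER_CUBIC))
```

```text
15.5833 [ 0.6257981  -0.05219168  0.09369198] [ 1.22479107  2.45173104 -1.20355583] [ 0.52419056 -0.19646606 -0.08591785] 0.06251276805117624 67.1072781085968
```

View pics/w9c.png

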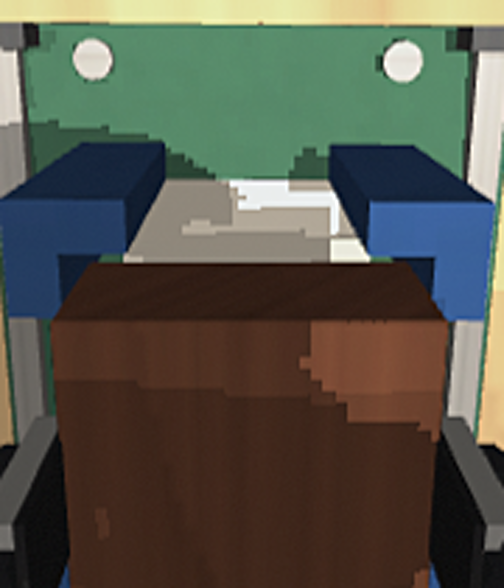

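Request:
move_arm([
  {"linear":[0,0.001,-0.005],"twist":0},
  {"linear":[0,0.001,-0.015],"twist":0},
  {"linear":[0,0.001,-0.025],"twist":0},
  {"linear":[0,0.001,-0.035],"twist":0},
  {"linear":[0,0.001,-0.045],"twist":0},
  {"linear":[0,0.001,-0.055],"twist":0},
  {"linear":[0,0.001,-0.062],"twist":0},
  {"linear":[0,0.001,-0.062],"twist":0},
])

```text
t: 16.25
position: [0.6248, -0.0517, 0.03]
tcp_rot: [-2.259, -2.181, 0.002]
wrist_force: [0.4, 0.6, -1.1]
gripper_width: 0.0625
finger_force: 67.8
```

Request:
move_arm([
  {"linear":[0,0,-0.002],"twist":0},
  {"linear":[0,0,-0.003],"twist":0},
])

```text
t: 16.42
position: [0.6256, -0.0518, 0.0292]
tcp_rot: [2.26, 2.182, 0.0]
wrist_force: [-4.5, 0.0, 8.9]
gripper_width: 0.0626
finger_force: 68.9
```

Request:
move_arm([
  {"linear":[0,0,0.002],"twist":0},
  {"linear":[0,0,0.002],"twist":0},
  {"linear":[0,0,0.002],"twist":0},
  {"linear":[0,0,0.002],"twist":0},
  {"linear":[0,0,0.02],"twist":0},
  {"linear":[0,0,0.05],"twist":0},
  {"linear":[0,0,0.09],"twist":0},
  {"linear":[0,0,0.13],"twist":0},
  {"linear":[0,0,0.17],"twist":0},
  {"linear":[0,0,0.21],"twist":0},
  {"linear":[0,0,0.22],"twist":0},
  {"linear":[0,0,0.22],"twist":0},
], claw=0.9)

```text
t: 17.42
position: [0.6268, -0.0518, 0.2543]
tcp_rot: [2.254, 2.177, 0.009]
wrist_force: [-0.1, -0.5, 0.3]
gripper_width: 0.0773
finger_force: 0.0
```

Run:
```python
from h import *
im,info=meas("foot_body",.048,name='w10')
hsv=cv2.cvtColor(im,cv2.COLOR_BGR2HSV)
bl=cv2.inRange(hsv,(105,120,90),(120,255,255))
n,lab,st,c=cv2.connectedComponentsWithStats(bl)
for i in range(1,n):
    if st[i,4]>60: print(st[i])
print('guides',rect(info,cv2.morphologyEx(bl,cv2.MORPH_CLOSE,np.ones((61,61)))>0,.09))
```

```text
t 17.47 tcp [ 0.6262 -0.0518  0.2507] yaw 1.5358
foot_body 0.88 [231.2, 135.5, 50.3, 54.1] [ 0.6264 -0.0512] [67.3 63.8] yaw mod90 -2.2
[218 130  17  10 118]
[277 130  22  22 331]
[276 193  20  19 231]
guides (array([ 0.6266, -0.0508]), array([88.7, 87.6]), 87.9)
```

Run:
```python
from h import *
meas("spacer1",.009,"top"); meas("top_disc",.014,"top")
im=cv2.imread('pics/w10.png')[60:240,160:360]
cv2.imwrite('pics/w10c.png',cv2.resize(im,None,fx=3,fy=3,interpolation=cv2.INTER_CUBIC))
```

```text
t 17.57 tcp [ 0.6251 -0.0516  0.2462] yaw 1.5358
spacer1 0.79 [217.8, 240.5, 24.4, 17.2] [0.446  0.1065] [65.3 64. ] yaw mod90 -1.5
spacer1 0.56 [162.7, 199.3, 19.4, 20.8] [0.5761 0.2975] [67.9 65.7] yaw mod90 -13.0
t 17.67 tcp [ 0.6248 -0.0516  0.2453] yaw 1.5358
top_disc 0.71 [130.4, 246.8, 18.8, 19.7] [0.4326 0.4007] [63.5 68.9] yaw mod90 44.5
```

View pics/w10c.png

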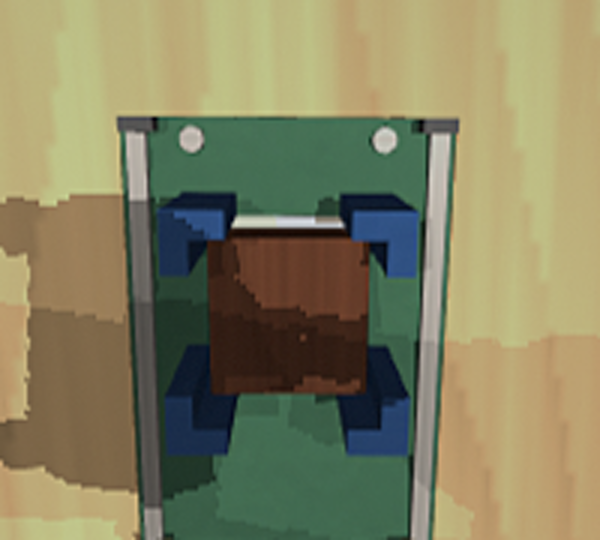

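The body sits square in the pocket: (0.6264,−0.0512) against the guides' (0.6266,−0.0508), yaw −2.2°. Next is spacer A near (0.447,0.107).

Request:
move_arm([
  {"linear":[-0.02,0.018,0],"twist":0},
  {"linear":[-0.045,0.04,0],"twist":0},
  {"linear":[-0.07,0.063,0],"twist":0},
  {"linear":[-0.095,0.085,0],"twist":0},
  {"linear":[-0.12,0.108,0],"twist":0},
  {"linear":[-0.145,0.13,0],"twist":0},
  {"linear":[-0.165,0.148,0],"twist":0},
  {"linear":[-0.177,0.159,0],"twist":0},
  {"linear":[-0.177,0.159,0],"twist":0},
  {"linear":[-0.177,0.159,0],"twist":0},
  {"linear":[-0.177,0.159,0],"twist":0},
], claw=0.9)

```text
t: 18.63
position: [0.4487, 0.1069, 0.2475]
tcp_rot: [-2.26, -2.182, 0.002]
wrist_force: [0.4, 0.7, 0.5]
gripper_width: 0.077
finger_force: 0.0
```

Run:
```python
from h import *
meas("spacer1",.009,name='w11')
```

```text
t 18.68 tcp [0.4488 0.1067 0.2475] yaw 1.535
spacer1 0.83 [225.4, 246.1, 45.3, 40.5] [ 0.4288 -0.0489] [67.8 64.1] yaw mod90 -8.0
spacer1 0.67 [231.3, 133.3, 51.0, 51.5] [0.4476 0.1059] [67.3 66.2] yaw mod90 -3.6
spacer1 0.66 [329.8, 0.3, 68.6, 25.9] [0.5734 0.2706] [27.  69.6] yaw mod90 -2.0
```

Request:
move_arm([
  {"linear":[-0.001,-0.001,-0.04],"twist":0},
  {"linear":[-0.001,-0.001,-0.08],"twist":0},
  {"linear":[-0.001,-0.001,-0.12],"twist":0},
  {"linear":[-0.001,-0.001,-0.16],"twist":0},
  {"linear":[-0.001,-0.001,-0.2],"twist":0},
  {"linear":[-0.001,-0.001,-0.225],"twist":0},
  {"linear":[-0.001,-0.001,-0.238],"twist":0},
  {"linear":[-0.001,-0.001,-0.242],"twist":0},
  {"linear":[-0.001,-0.001,-0.242],"twist":0},
  {"linear":[-0.001,-0.001,-0.242],"twist":0},
], claw=0.9)

```text
t: 19.57
position: [0.4482, 0.106, 0.0071]
tcp_rot: [2.26, 2.181, 0.001]
wrist_force: [-0.1, -0.1, 0.6]
gripper_width: 0.0767
finger_force: 0.0
```

Request:
move_arm([
  {"linear":[0,0,-0.002],"twist":0},
  {"linear":[0,0,-0.003],"twist":0},
  {"linear":[0,0,-0.003],"twist":0},
])

```text
t: 19.82
position: [0.448, 0.1064, 0.0042]
tcp_rot: [2.259, 2.181, 0.002]
wrist_force: [0.1, -0.3, -0.2]
gripper_width: 0.0767
finger_force: 0.0
```

Request:
move_arm([
  {"linear":[0,0,-0.002],"twist":0},
  {"linear":[0,0,-0.003],"twist":0},
  {"linear":[0,0,-0.003],"twist":0},
])

```text
t: 20.07
position: [0.4473, 0.1064, 0.0001]
tcp_rot: [-2.26, -2.182, 0.0]
wrist_force: [0.0, 0.1, -0.4]
gripper_width: 0.0768
finger_force: 0.0
```

Request:
move_arm([
  {"linear":[0,0,-0.002],"twist":0},
  {"linear":[0,0,-0.003],"twist":0},
  {"linear":[0,0,-0.003],"twist":0},
])

```text
t: 20.32
position: [0.4471, 0.1063, -0.0031]
tcp_rot: [-2.26, -2.182, 0.001]
wrist_force: [0.2, 0.3, 0.5]
gripper_width: 0.0769
finger_force: 0.0
```

Request:
move_arm([
  {"linear":[0,0,0],"twist":0},
  {"linear":[0,0,0],"twist":0},
  {"linear":[0,0,0],"twist":0},
  {"linear":[0,0,0],"twist":0},
  {"linear":[0,0,0],"twist":0},
], claw=0.65)

```text
t: 20.73
position: [0.4478, 0.1064, -0.0022]
tcp_rot: [2.26, 2.182, 0.001]
wrist_force: [0.2, -0.3, 4.7]
gripper_width: 0.0617
finger_force: 65.5
```

Request:
move_arm([
  {"linear":[0,0,0],"twist":0},
  {"linear":[0,0,0],"twist":0},
  {"linear":[0,0,0],"twist":0},
  {"linear":[0,0,0.02],"twist":0},
  {"linear":[0,0,0.06],"twist":0},
  {"linear":[0,0,0.06],"twist":-0.12},
  {"linear":[0,0,0.06],"twist":-0.24},
  {"linear":[0,0,0.06],"twist":-0.36},
  {"linear":[0,0,0.06],"twist":-0.48},
  {"linear":[0,0,0.06],"twist":-0.6},
  {"linear":[0,0,0.06],"twist":-0.72},
  {"linear":[0,0,0.06],"twist":-0.84},
], claw=0.9)

```text
t: 21.73
position: [0.4471, 0.1063, 0.0568]
tcp_rot: [-2.956, -1.062, 0.001]
wrist_force: [0.7, 0.1, -0.3]
gripper_width: 0.0769
finger_force: 0.0
```

Request:
move_arm([
  {"linear":[0,0,0],"twist":-0.12},
  {"linear":[0,0,0],"twist":-0.24},
  {"linear":[0,0,0],"twist":-0.36},
  {"linear":[0,0,0],"twist":-0.48},
  {"linear":[0,0,0],"twist":-0.6},
  {"linear":[0,0,0],"twist":-0.731},
  {"linear":[0,0,0],"twist":-0.731},
  {"linear":[0,0,0],"twist":-0.731},
  {"linear":[0,0,-0.03],"twist":-0.731},
  {"linear":[0,0,-0.05],"twist":-0.731},
  {"linear":[0,0,-0.06],"twist":-0.731},
  {"linear":[0,0,-0.06],"twist":-0.731},
])

```text
t: 22.73
position: [0.4453, 0.106, -0.0056]
tcp_rot: [3.14, -0.052, -0.008]
wrist_force: [0.4, -0.4, -0.1]
gripper_width: 0.0769
finger_force: 0.0
```

Request:
move_arm([
  {"linear":[0,0,0],"twist":0},
  {"linear":[0,0,0],"twist":0},
  {"linear":[0,0,0],"twist":0},
  {"linear":[0,0,0],"twist":0},
  {"linear":[0,0,0],"twist":0},
  {"linear":[0,0,0],"twist":0},
], claw=0.5)

```text
t: 23.23
position: [0.4482, 0.1065, -0.0015]
tcp_rot: [-3.141, 0.055, -0.003]
wrist_force: [-0.3, 1.0, 4.5]
gripper_width: 0.0615
finger_force: 65.6
```

Request:
move_arm([
  {"linear":[0,0,0.02],"twist":0},
  {"linear":[0,0,0.05],"twist":0},
  {"linear":[0,0,0.09],"twist":0},
  {"linear":[0,0,0.13],"twist":0},
  {"linear":[0,0,0.17],"twist":0},
  {"linear":[0,0,0.17],"twist":0},
  {"linear":[0,0,0.17],"twist":0},
])

```text
t: 23.82
position: [0.4488, 0.1066, 0.1706]
tcp_rot: [-3.14, 0.055, -0.01]
wrist_force: [-0.1, 0.8, -0.2]
gripper_width: 0.0613
finger_force: 65.3
```

Run:
```python
from h import *
im,info=meas("spacer1",.17,name='w12')
```

```text
t 23.87 tcp [0.4477 0.1064 0.168 ] yaw -0.0351
spacer1 0.82 [368.1, 160.1, 71.7, 59.6] [0.4797 0.0314] [32.  30.9] yaw mod90 -7.8
spacer1 0.64 [14.4, 9.2, 80.1, 80.1] [0.5495 0.1929] [32.1 30.3] yaw mod90 -10.3
spacer1 0.59 [191.6, 193.3, 132.9, 118.8] [0.4444 0.106 ] [69.3 71.9] yaw mod90 -2.0
```

View pics/w12.png

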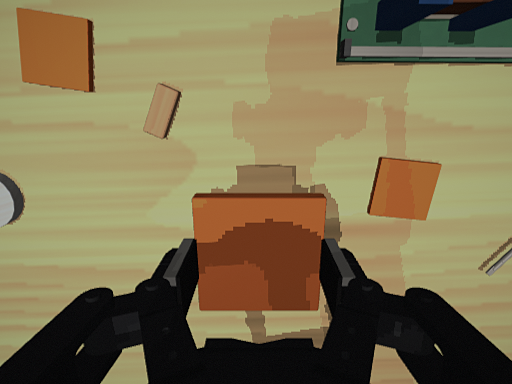

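The spacer is centred and level in the grip.

Request:
move_arm([
  {"linear":[0.015,-0.013,0],"twist":0},
  {"linear":[0.035,-0.031,0],"twist":0},
  {"linear":[0.06,-0.053,0],"twist":0},
  {"linear":[0.085,-0.076,0],"twist":0},
  {"linear":[0.11,-0.098,0],"twist":0},
  {"linear":[0.135,-0.12,0],"twist":0},
  {"linear":[0.155,-0.138,0],"twist":0},
  {"linear":[0.17,-0.151,0],"twist":0},
  {"linear":[0.177,-0.158,0],"twist":0},
  {"linear":[0.177,-0.158,0],"twist":0},
  {"linear":[0.177,-0.158,0],"twist":0},
  {"linear":[0.177,-0.158,0],"twist":0},
])

```text
t: 24.92
position: [0.6235, -0.0507, 0.1667]
tcp_rot: [-3.141, 0.054, 0.002]
wrist_force: [-0.0, 0.2, -0.7]
gripper_width: 0.0617
finger_force: 65.3
```

Request:
move_arm([
  {"linear":[0,0,-0.02],"twist":0},
  {"linear":[0,0,-0.04],"twist":0},
  {"linear":[0,0,-0.055],"twist":0},
  {"linear":[0,0,-0.065],"twist":0},
  {"linear":[0,0,-0.065],"twist":0},
])

```text
t: 25.33
position: [0.6225, -0.0505, 0.0996]
tcp_rot: [-3.14, 0.053, 0.007]
wrist_force: [0.8, 0.0, -1.2]
gripper_width: 0.0616
finger_force: 65.3
```

Run:
```python
from h import *
im,info=snap("wrist","w13"); s=status.get_state(); print(s['position'],s['wrist_force'],s['gripper_width'])
hsv=cv2.cvtColor(im,cv2.COLOR_BGR2HSV)
bl=cv2.inRange(hsv,(105,120,60),(120,255,255))
n,lab,st,c=cv2.connectedComponentsWithStats(bl)
for i in range(1,n):
    if st[i,4]>60: print('blue',st[i])
orr=cv2.inRange(hsv,(5,150,60),(18,255,255));orr[:, :150]=0;orr[:,370:]=0
n,lab,st,c=cv2.connectedComponentsWithStats(orr)
for i in range(1,n):
    if st[i,4]>600: print('or',st[i],rect(info,lab==i,s['position'][2]+.011))
th=-.037;R=np.array([[np.cos(th),-np.sin(th)],[np.sin(th),np.cos(th)]])
print(proj(info,[[*(np.array([.6255,-.0518])+R@np.array(q)/1000),.09] for q in [(44.5,44.5),(44.5,-44.5)]]).round(1).tolist())
```

```text
[ 0.62331527 -0.05080935  0.10140741] [0.55100927 0.16521752 0.43293174] 0.06182802692650832
blue [292 145  44  12 226]
blue [182 146  42  11 224]
blue [ 173  157   44   42 1251]
blue [ 300  157   44   43 1221]
blue [191 285   8  17  71]
blue [320 286   7  17  70]
or [  192   171   134   140 14892] (array([ 0.6313, -0.0515]), array([62.7, 75.4]), 88.0)
[[174.6, 158.7], [345.0, 159.2]]
```

Request:
move_arm([
  {"linear":[0.0015,0,-0.01],"twist":0},
  {"linear":[0.0015,0,-0.018],"twist":0},
  {"linear":[0.0015,0,-0.024],"twist":0},
  {"linear":[0.0015,0,-0.024],"twist":0},
])

```text
t: 25.72
position: [0.6251, -0.0515, 0.0764]
tcp_rot: [-3.141, 0.055, 0.004]
wrist_force: [-0.4, -0.3, 0.0]
gripper_width: 0.0618
finger_force: 65.3
```

Request:
move_arm([
  {"linear":[0,0,-0.008],"twist":0},
  {"linear":[0,0,-0.016],"twist":0},
  {"linear":[0,0,-0.022],"twist":0},
  {"linear":[0,0,-0.026],"twist":0},
  {"linear":[0,0,-0.028],"twist":0},
  {"linear":[0,0,-0.028],"twist":0},
])

```text
t: 26.22
position: [0.6255, -0.0517, 0.0494]
tcp_rot: [-3.141, 0.055, 0.002]
wrist_force: [0.0, -0.6, -0.1]
gripper_width: 0.0614
finger_force: 65.3
```

Request:
move_arm([
  {"linear":[0,0,-0.001],"twist":0},
  {"linear":[0,0,-0.002],"twist":0},
  {"linear":[0,0,-0.003],"twist":0},
  {"linear":[0,0,-0.003],"twist":0},
])

```text
t: 26.55
position: [0.6259, -0.0517, 0.0473]
tcp_rot: [3.141, -0.055, 0.0]
wrist_force: [-1.0, 0.2, -0.7]
gripper_width: 0.0618
finger_force: 65.3
```

Request:
move_arm([
  {"linear":[0,0,-0.001],"twist":0},
  {"linear":[0,0,-0.001],"twist":0},
])

```text
t: 26.72
position: [0.6261, -0.0517, 0.0465]
tcp_rot: [3.141, -0.055, 0.001]
wrist_force: [0.4, -0.3, -0.3]
gripper_width: 0.0617
finger_force: 65.4
```

Request:
move_arm([
  {"linear":[0,0,-0.001],"twist":0},
  {"linear":[0,0,-0.002],"twist":0},
  {"linear":[0,0,-0.002],"twist":0},
])

```text
t: 26.97
position: [0.6261, -0.0517, 0.0465]
tcp_rot: [3.141, -0.055, 0.002]
wrist_force: [-4.8, 1.3, 8.4]
gripper_width: 0.0621
finger_force: 66.3
```

Request:
move_arm([
  {"linear":[0,0,0.002],"twist":0},
  {"linear":[0,0,0.002],"twist":0},
  {"linear":[0,0,0.002],"twist":0},
  {"linear":[0,0,0.002],"twist":0},
  {"linear":[0,0,0.03],"twist":0},
  {"linear":[0,0,0.07],"twist":0},
  {"linear":[0,0,0.11],"twist":0},
  {"linear":[0,0,0.15],"twist":0},
  {"linear":[0,0,0.19],"twist":0},
  {"linear":[0,0,0.205],"twist":0},
  {"linear":[0,0,0.205],"twist":0},
  {"linear":[0,0,0.205],"twist":0},
], claw=0.9)

```text
t: 27.97
position: [0.6263, -0.0517, 0.2503]
tcp_rot: [3.141, -0.055, 0.004]
wrist_force: [0.5, -0.1, -0.8]
gripper_width: 0.077
finger_force: 0.0
```

Run:
```python
from h import *
im,info=meas("spacer1",.057,name='w14')
```

```text
t 28.02 tcp [ 0.6258 -0.0517  0.2481] yaw -0.0352
spacer1 0.79 [229.8, 143.0, 53.6, 53.0] [ 0.6271 -0.0524] [63.9 64.2] yaw mod90 -2.6
spacer1 0.76 [239.6, 269.0, 44.4, 40.3] [ 0.464  -0.0502] [57.4 61.3] yaw mod90 -9.5
spacer1 0.76 [0.0, 182.8, 38.1, 44.4] [0.5923 0.241 ] [45.5 58.4] yaw mod90 -9.7
```

Request:
move_arm([
  {"linear":[-0.03,0,0],"twist":-0.05},
  {"linear":[-0.06,0.001,0],"twist":-0.1},
  {"linear":[-0.09,0.001,0],"twist":-0.1},
  {"linear":[-0.12,0.002,0],"twist":-0.1},
  {"linear":[-0.15,0.002,0],"twist":-0.1},
  {"linear":[-0.18,0.003,0],"twist":-0.1},
  {"linear":[-0.197,0.003,0],"twist":-0.1},
  {"linear":[-0.197,0.003,0],"twist":-0.1},
  {"linear":[-0.197,0.003,0],"twist":-0.1},
  {"linear":[-0.197,0.003,0],"twist":-0.1},
])

```text
t: 28.9
position: [0.4291, -0.0486, 0.2479]
tcp_rot: [-3.134, 0.212, 0.003]
wrist_force: [-0.0, 0.6, 0.6]
gripper_width: 0.0768
finger_force: 0.0
```

Run:
```python
from h import *
im,info=meas("spacer1",.009,name='w15')
```

```text
t 28.95 tcp [ 0.4293 -0.0487  0.248 ] yaw -0.1351
spacer1 0.77 [231.4, 134.3, 53.2, 52.0] [ 0.4297 -0.05  ] [63.9 65.1] yaw mod90 -8.1
spacer1 0.57 [200.3, 2.8, 57.8, 5.3] [ 0.6097 -0.0432] [59.6  9.9] yaw mod90 -7.7
```

Spacer A lies flat in the pocket at (0.627,−0.052), 64×64. Spacer B is at (0.4297,−0.050).

Request:
move_arm([
  {"linear":[0,-0.001,-0.04],"twist":0},
  {"linear":[0,-0.001,-0.08],"twist":0},
  {"linear":[0,-0.001,-0.12],"twist":0},
  {"linear":[0,-0.001,-0.16],"twist":0},
  {"linear":[0,-0.001,-0.2],"twist":0},
  {"linear":[0,-0.001,-0.225],"twist":0},
  {"linear":[0,-0.001,-0.24],"twist":0},
  {"linear":[0,-0.001,-0.247],"twist":0},
  {"linear":[0,-0.001,-0.251],"twist":0},
  {"linear":[0,-0.001,-0.251],"twist":0},
  {"linear":[0,-0.001,-0.251],"twist":0},
], claw=0.9)

```text
t: 29.92
position: [0.4298, -0.0498, -0.0006]
tcp_rot: [3.134, -0.212, 0.002]
wrist_force: [0.2, 0.3, 0.4]
gripper_width: 0.0769
finger_force: 0.0
```

Request:
move_arm([
  {"linear":[0,0,0],"twist":0},
  {"linear":[0,0,0],"twist":0},
  {"linear":[0,0,0],"twist":0},
  {"linear":[0,0,0],"twist":0},
  {"linear":[0,0,0],"twist":0},
], claw=0.65)

```text
t: 30.33
position: [0.4305, -0.05, 0.0008]
tcp_rot: [3.134, -0.212, 0.007]
wrist_force: [-0.6, -0.2, 5.4]
gripper_width: 0.0607
finger_force: 63.6
```

Request:
move_arm([
  {"linear":[0,0,0],"twist":0},
  {"linear":[0,0,0],"twist":0},
  {"linear":[0,0,0],"twist":0},
  {"linear":[0,0,0.02],"twist":0},
  {"linear":[0,0,0.06],"twist":0},
  {"linear":[0,0,0.06],"twist":0.12},
  {"linear":[0,0,0.06],"twist":0.24},
  {"linear":[0,0,0.06],"twist":0.36},
  {"linear":[0,0,0.06],"twist":0.48},
  {"linear":[0,0,0.06],"twist":0.6},
  {"linear":[0,0,0.06],"twist":0.72},
  {"linear":[0,0,0.06],"twist":0.84},
], claw=0.9)

```text
t: 31.33
position: [0.4288, -0.0497, 0.0582]
tcp_rot: [-2.945, -1.093, 0.0]
wrist_force: [-0.1, -0.3, 0.4]
gripper_width: 0.0767
finger_force: 0.0
```

Request:
move_arm([
  {"linear":[0,0,0],"twist":0.12},
  {"linear":[0,0,0],"twist":0.24},
  {"linear":[0,0,0],"twist":0.36},
  {"linear":[0,0,0],"twist":0.48},
  {"linear":[0,0,0],"twist":0.6},
  {"linear":[0,0,0],"twist":0.731},
  {"linear":[0,0,0],"twist":0.731},
  {"linear":[0,0,0],"twist":0.731},
  {"linear":[0,0,-0.03],"twist":0.731},
  {"linear":[0,0,-0.05],"twist":0.731},
  {"linear":[0,0,-0.06],"twist":0.731},
  {"linear":[0,0,-0.06],"twist":0.731},
])

```text
t: 32.33
position: [0.4269, -0.0493, -0.0045]
tcp_rot: [-2.366, -2.061, 0.005]
wrist_force: [-0.9, -0.3, 0.2]
gripper_width: 0.077
finger_force: 0.0
```

Request:
move_arm([
  {"linear":[0,0,0],"twist":0},
  {"linear":[0,0,0],"twist":0},
  {"linear":[0,0,0],"twist":0},
  {"linear":[0,0,0],"twist":0},
  {"linear":[0,0,0],"twist":0},
  {"linear":[0,0,0],"twist":0},
], claw=0.5)

```text
t: 32.83
position: [0.4298, -0.0499, -0.0004]
tcp_rot: [2.365, 2.065, 0.002]
wrist_force: [0.4, 0.3, 5.4]
gripper_width: 0.0612
finger_force: 65.7
```

Request:
move_arm([
  {"linear":[0,0,0.02],"twist":0},
  {"linear":[0,0,0.05],"twist":0},
  {"linear":[0,0,0.09],"twist":0},
  {"linear":[0,0,0.13],"twist":0},
  {"linear":[0,0,0.17],"twist":0},
  {"linear":[0,0,0.17],"twist":0},
  {"linear":[0,0,0.17],"twist":0},
  {"linear":[0,0,0.17],"twist":0},
])

```text
t: 33.5
position: [0.4287, -0.0497, 0.1676]
tcp_rot: [-2.366, -2.066, 0.001]
wrist_force: [0.3, -0.4, -1.5]
gripper_width: 0.0615
finger_force: 65.2
```

Run:
```python
from h import *
im,info=meas("spacer1",.18,name='w16')
```

```text
t 33.55 tcp [ 0.4283 -0.0496  0.1666] yaw 1.4357
spacer1 0.72 [189.6, 193.3, 134.6, 115.3] [ 0.4299 -0.0479] [64.  62.9] yaw mod90 -7.7
spacer1 0.59 [438.1, 122.9, 72.0, 76.6] [ 0.5329 -0.0161] [31.4 35.1] yaw mod90 5.9
```

Request:
move_arm([
  {"linear":[0.015,0,0],"twist":0.02},
  {"linear":[0.035,0,0],"twist":0.04},
  {"linear":[0.06,-0.001,0],"twist":0.06},
  {"linear":[0.085,-0.001,0],"twist":0.08},
  {"linear":[0.11,-0.001,0],"twist":0.099},
  {"linear":[0.135,-0.001,0],"twist":0.099},
  {"linear":[0.16,-0.002,0],"twist":0.099},
  {"linear":[0.185,-0.002,0],"twist":0.099},
  {"linear":[0.197,-0.002,0],"twist":0.099},
  {"linear":[0.197,-0.002,0],"twist":0.099},
  {"linear":[0.197,-0.002,0],"twist":0.099},
  {"linear":[0.197,-0.002,0],"twist":0.099},
])

```text
t: 34.6
position: [0.6248, -0.0516, 0.167]
tcp_rot: [-2.26, -2.18, 0.003]
wrist_force: [-0.4, 0.4, -1.7]
gripper_width: 0.0615
finger_force: 65.3
```

Request:
move_arm([
  {"linear":[0,0,-0.02],"twist":0},
  {"linear":[0,0,-0.04],"twist":0},
  {"linear":[0,0,-0.055],"twist":0},
  {"linear":[0,0,-0.065],"twist":0},
  {"linear":[0,0,-0.065],"twist":0},
  {"linear":[0,0,-0.065],"twist":0},
  {"linear":[0,0,-0.065],"twist":0},
])

```text
t: 35.18
position: [0.6262, -0.0518, 0.1048]
tcp_rot: [2.26, 2.18, 0.002]
wrist_force: [0.6, -0.2, 0.2]
gripper_width: 0.0617
finger_force: 65.2
```

```bash
cat >> h.py <<'E'
def guides(name):
    im,info=snap("wrist",name); s=status.get_state(); rv=s['tcp_rot']; print(s['t'],s['position'],2*np.arctan2(rv[1],rv[0])%(2*np.pi),s['wrist_force'],s['gripper_width'])
    hsv=cv2.cvtColor(im,cv2.COLOR_BGR2HSV)
    bl=cv2.inRange(hsv,(105,120,100),(120,255,255))
    n,lab,st,c=cv2.connectedComponentsWithStats(bl)
    for i in range(1,n):
        if st[i,4]>60: print('blue',st[i])
    th=-.037;R=np.array([[np.cos(th),-np.sin(th)],[np.sin(th),np.cos(th)]])
    print('pred outer corners',proj(info,[[*(np.array([.6255,-.0518])+R@np.array(q)/1000),.09] for q in [(44.5,44.5),(44.5,-44.5),(-44.5,44.5),(-44.5,-44.5)]]).round(1).tolist())
E
python3 - <<'E'
from h import *
guides('w17')
E
```

```text
35.2333 [ 0.62644881 -0.05176144  0.1051401 ] 1.5348064727598398 [-0.9837534   0.17632509  0.49322301] 0.06181032966726934
blue [ 298  159   42   40 1084]
pred outer corners [[338.0, 160.0], [326.5, 298.7], [173.7, 159.9], [185.7, 298.9]]
```

Request:
move_arm([
  {"linear":[0,0,-0.008],"twist":0},
  {"linear":[0,0,-0.016],"twist":0},
  {"linear":[0,0,-0.024],"twist":0},
  {"linear":[0,0,-0.032],"twist":0},
  {"linear":[0,0,-0.04],"twist":0},
  {"linear":[0,0,-0.044],"twist":0},
  {"linear":[0,0,-0.046],"twist":0},
  {"linear":[0,0,-0.046],"twist":0},
])

```text
t: 35.9
position: [0.6258, -0.0516, 0.0571]
tcp_rot: [-2.261, -2.181, 0.0]
wrist_force: [0.6, 0.4, -0.6]
gripper_width: 0.0611
finger_force: 65.3
```

Request:
move_arm([
  {"linear":[0,0,-0.001],"twist":0},
  {"linear":[0,0,-0.002],"twist":0},
  {"linear":[0,0,-0.002],"twist":0},
])

```text
t: 36.15
position: [0.6262, -0.0517, 0.0567]
tcp_rot: [2.26, 2.18, 0.001]
wrist_force: [-1.6, -0.2, 4.0]
gripper_width: 0.0616
finger_force: 65.9
```

Request:
move_arm([
  {"linear":[0,0,-0.001],"twist":0},
  {"linear":[0,0,-0.002],"twist":0},
])

```text
t: 36.32
position: [0.6262, -0.0517, 0.0566]
tcp_rot: [2.26, 2.18, 0.002]
wrist_force: [-7.6, 1.8, 17.6]
gripper_width: 0.0609
finger_force: 67.4
```

Request:
move_arm([
  {"linear":[0,0,0.003],"twist":0},
  {"linear":[0,0,0.003],"twist":0},
  {"linear":[0,0,0.003],"twist":0},
  {"linear":[0,0,0.003],"twist":0},
  {"linear":[0,0,0.03],"twist":0},
  {"linear":[0,0,0.07],"twist":0},
  {"linear":[0,0,0.11],"twist":0},
  {"linear":[0,0,0.15],"twist":0},
  {"linear":[0,0,0.19],"twist":0},
  {"linear":[0,0,0.195],"twist":0},
  {"linear":[0,0,0.195],"twist":0},
], claw=0.9)

```text
t: 37.23
position: [0.6272, -0.0518, 0.253]
tcp_rot: [2.257, 2.177, 0.008]
wrist_force: [0.8, -0.2, -0.9]
gripper_width: 0.0767
finger_force: 0.0
```

Run:
```python
from h import *
im,info=meas("spacer1",.066,name='w18')
```

```text
t 37.28 tcp [ 0.6265 -0.0517  0.2495] yaw 1.5348
spacer1 0.69 [225.5, 142.0, 61.4, 56.9] [ 0.6269 -0.0534] [65.5 64. ] yaw mod90 -2.1
```

Request:
move_arm([
  {"linear":[-0.005,0.03,0],"twist":-0.05},
  {"linear":[-0.01,0.07,0],"twist":-0.1},
  {"linear":[-0.015,0.1,0],"twist":-0.16},
  {"linear":[-0.02,0.14,0],"twist":-0.16},
  {"linear":[-0.025,0.175,0],"twist":-0.16},
  {"linear":[-0.03,0.21,0],"twist":-0.16},
  {"linear":[-0.035,0.245,0],"twist":-0.16},
  {"linear":[-0.04,0.28,0],"twist":-0.16},
  {"linear":[-0.045,0.315,0],"twist":-0.16},
  {"linear":[-0.05,0.347,0],"twist":-0.16},
  {"linear":[-0.05,0.347,0],"twist":-0.16},
  {"linear":[-0.05,0.347,0],"twist":-0.16},
])

```text
t: 38.33
position: [0.5746, 0.2968, 0.2445]
tcp_rot: [-2.424, -1.996, 0.009]
wrist_force: [0.1, -0.8, -0.7]
gripper_width: 0.077
finger_force: 0.0
```

Request:
move_arm([
  {"linear":[0,0,0],"twist":0},
  {"linear":[0,0,0],"twist":0},
])

```text
t: 38.5
position: [0.576, 0.2941, 0.2468]
tcp_rot: [-2.429, -1.992, 0.004]
wrist_force: [0.6, 0.3, -0.9]
gripper_width: 0.0769
finger_force: 0.0
```

Run:
```python
from h import *
im,info=meas("spacer1",.009,name='w19')
for l,z in [("glue",.135),("mug",.085),("offcut",.012)]:
  for d in viewer.regions_of("wrist",l):
    if d["p"]>.4: print(l,d["p"],d["bbox"],rect(info,d["mask"],z))
meas("glue",.0,"side")
```

```text
t 38.55 tcp [0.5761 0.2939 0.2474] yaw 1.3731
spacer1 0.64 [234.7, 134.6, 50.4, 50.2] [0.5766 0.2949] [63.6 61.9] yaw mod90 -9.4
glue 0.79 [320.9, 60.3, 84.4, 59.6] (array([0.6756, 0.3565]), array([66.7, 46.1]), 6.3)
glue 0.58 [96.8, 69.0, 58.6, 56.3] (array([0.486 , 0.3904]), array([42.2, 45.3]), 78.7)
mug 0.92 [180.0, 2.6, 107.2, 35.1] (array([0.5834, 0.44  ]), array([31.5, 96.8]), 78.7)
offcut 0.89 [213.1, 221.5, 36.4, 25.9] (array([0.52  , 0.2017]), array([27.8, 51.3]), 63.5)
t 38.8 tcp [0.5761 0.2946 0.2485] yaw 1.3737
glue 0.65 [175.5, 250.2, 19.8, 38.8] [0.7318 0.3002] [ 59.2 172.2] yaw mod90 32.0
```

Request:
move_arm([
  {"linear":[0,0,-0.04],"twist":0.03},
  {"linear":[0,0,-0.08],"twist":0.03},
  {"linear":[0,0,-0.12],"twist":0.03},
  {"linear":[0,0,-0.16],"twist":0.03},
  {"linear":[0,0,-0.2],"twist":0.03},
  {"linear":[0,0,-0.225],"twist":0.03},
  {"linear":[0,0,-0.24],"twist":0.03},
  {"linear":[0,0,-0.247],"twist":0.03},
  {"linear":[0,0,-0.251],"twist":0.03},
  {"linear":[0,0,-0.251],"twist":0.03},
  {"linear":[0,0,-0.251],"twist":0.03},
], claw=0.9)

```text
t: 39.77
position: [0.5769, 0.2957, -0.0009]
tcp_rot: [2.397, 2.029, 0.004]
wrist_force: [-0.3, -0.0, 0.7]
gripper_width: 0.0771
finger_force: 0.0
```

Request:
move_arm([
  {"linear":[0,0,0],"twist":0},
  {"linear":[0,0,0],"twist":0},
  {"linear":[0,0,0],"twist":0},
  {"linear":[0,0,0],"twist":0},
  {"linear":[0,0,0],"twist":0},
], claw=0.65)

```text
t: 40.18
position: [0.5774, 0.296, 0.0003]
tcp_rot: [2.397, 2.029, 0.007]
wrist_force: [0.9, -0.3, 6.2]
gripper_width: 0.061
finger_force: 65.3
```

Request:
move_arm([
  {"linear":[0,0,0],"twist":0},
  {"linear":[0,0,0],"twist":0},
  {"linear":[0,0,0],"twist":0},
  {"linear":[0,0,0.02],"twist":0},
  {"linear":[0,0,0.06],"twist":0},
  {"linear":[0,0,0.06],"twist":0.12},
  {"linear":[0,0,0.06],"twist":0.24},
  {"linear":[0,0,0.06],"twist":0.36},
  {"linear":[0,0,0.06],"twist":0.48},
  {"linear":[0,0,0.06],"twist":0.6},
  {"linear":[0,0,0.06],"twist":0.72},
  {"linear":[0,0,0.06],"twist":0.84},
], claw=0.9)

```text
t: 41.18
position: [0.5757, 0.2952, 0.0569]
tcp_rot: [-1.353, -2.835, 0.001]
wrist_force: [1.0, -0.2, -0.5]
gripper_width: 0.0769
finger_force: 0.0
```

Request:
move_arm([
  {"linear":[0,0,0],"twist":0.12},
  {"linear":[0,0,0],"twist":0.24},
  {"linear":[0,0,0],"twist":0.36},
  {"linear":[0,0,0],"twist":0.48},
  {"linear":[0,0,0],"twist":0.6},
  {"linear":[0,0,0],"twist":0.731},
  {"linear":[0,0,0],"twist":0.731},
  {"linear":[0,0,0],"twist":0.731},
  {"linear":[0,0,-0.03],"twist":0.731},
  {"linear":[0,0,-0.05],"twist":0.731},
  {"linear":[0,0,-0.06],"twist":0.731},
  {"linear":[0,0,-0.06],"twist":0.731},
])

```text
t: 42.18
position: [0.5738, 0.2944, -0.0065]
tcp_rot: [-0.263, -3.125, 0.005]
wrist_force: [-0.7, -0.8, -0.5]
gripper_width: 0.0766
finger_force: 0.0
```

Request:
move_arm([
  {"linear":[0,0,0],"twist":0},
  {"linear":[0,0,0],"twist":0},
  {"linear":[0,0,0],"twist":0},
  {"linear":[0,0,0],"twist":0},
  {"linear":[0,0,0],"twist":0},
  {"linear":[0,0,0],"twist":0},
], claw=0.5)

```text
t: 42.68
position: [0.5765, 0.2956, -0.0016]
tcp_rot: [0.26, 3.129, 0.001]
wrist_force: [-0.7, 0.5, 3.0]
gripper_width: 0.0616
finger_force: 65.4
```

Request:
move_arm([
  {"linear":[0,0,0.02],"twist":0},
  {"linear":[0,0,0.05],"twist":0},
  {"linear":[0,0,0.09],"twist":0},
  {"linear":[0,0,0.13],"twist":0},
  {"linear":[0,0,0.17],"twist":0},
  {"linear":[0,0,0.17],"twist":0},
  {"linear":[0,0,0.17],"twist":0},
  {"linear":[0,0,0.17],"twist":0},
])

```text
t: 43.35
position: [0.5758, 0.2953, 0.1669]
tcp_rot: [-0.26, -3.131, 0.0]
wrist_force: [0.1, -0.1, -0.0]
gripper_width: 0.0612
finger_force: 65.3
```

Run:
```python
from h import *
im,info=meas("spacer1",.18,name='w20')
```

```text
t 43.4 tcp [0.5753 0.295  0.1653] yaw 2.9757
spacer1 0.95 [190.8, 197.4, 136.9, 117.0] [0.5758 0.2945] [63.2 66. ] yaw mod90 -10.1
```

Request:
move_arm([
  {"linear":[0.004,-0.02,0],"twist":0.03},
  {"linear":[0.008,-0.05,0],"twist":0.06},
  {"linear":[0.012,-0.085,0],"twist":0.09},
  {"linear":[0.016,-0.12,0],"twist":0.129},
  {"linear":[0.02,-0.155,0],"twist":0.129},
  {"linear":[0.025,-0.19,0],"twist":0.129},
  {"linear":[0.03,-0.225,0],"twist":0.129},
  {"linear":[0.037,-0.26,0],"twist":0.129},
  {"linear":[0.043,-0.295,0],"twist":0.129},
  {"linear":[0.048,-0.325,0],"twist":0.129},
  {"linear":[0.051,-0.34,0],"twist":0.129},
  {"linear":[0.051,-0.347,0],"twist":0.129},
])

```text
t: 44.45
position: [0.6264, -0.0541, 0.1648]
tcp_rot: [-0.062, -3.137, -0.0]
wrist_force: [-0.5, -0.5, -0.8]
gripper_width: 0.0618
finger_force: 65.3
```

Request:
move_arm([
  {"linear":[0,0,0],"twist":0},
  {"linear":[0,0,-0.02],"twist":0},
  {"linear":[0,0,-0.04],"twist":0},
  {"linear":[0,0,-0.055],"twist":0},
  {"linear":[0,0,-0.06],"twist":0},
  {"linear":[0,0,-0.06],"twist":0},
  {"linear":[0,0,-0.06],"twist":0},
  {"linear":[0,0,-0.06],"twist":0},
])

```text
t: 45.12
position: [0.6275, -0.051, 0.1089]
tcp_rot: [0.056, 3.139, -0.0]
wrist_force: [0.2, 0.9, -0.2]
gripper_width: 0.0618
finger_force: 65.3
```

Run:
```python
from h import *
guides('w21')
```

```text
45.1667 [ 0.62760405 -0.0512309   0.10906404] 3.1054050241165365 [-0.16069923  0.16338443 -0.0923223 ] 0.06148360492307841
blue [181 156  41  18 200]
blue [301 157  41  18 431]
pred outer corners [[327.4, 292.0], [189.0, 291.7], [338.9, 154.8], [177.8, 154.6]]
```

Request:
move_arm([
  {"linear":[-0.001,0,-0.01],"twist":0},
  {"linear":[-0.001,0,-0.018],"twist":0},
  {"linear":[-0.001,0,-0.026],"twist":0},
  {"linear":[-0.001,0,-0.034],"twist":0},
  {"linear":[-0.001,0,-0.04],"twist":0},
  {"linear":[-0.001,0,-0.042],"twist":0},
  {"linear":[-0.001,0,-0.042],"twist":0},
])

```text
t: 45.75
position: [0.6256, -0.0517, 0.0647]
tcp_rot: [-0.058, -3.14, -0.0]
wrist_force: [-0.8, 0.8, -0.6]
gripper_width: 0.0619
finger_force: 65.3
```

Request:
move_arm([
  {"linear":[0,0,-0.001],"twist":0},
  {"linear":[0,0,-0.002],"twist":0},
  {"linear":[0,0,-0.002],"twist":0},
])

```text
t: 46.0
position: [0.626, -0.0517, 0.0643]
tcp_rot: [0.058, 3.14, -0.0]
wrist_force: [-3.5, 0.2, 4.9]
gripper_width: 0.0615
finger_force: 65.8
```

Request:
move_arm([
  {"linear":[0,0,-0.001],"twist":0},
  {"linear":[0,0,-0.001],"twist":0},
])

```text
t: 46.17
position: [0.6261, -0.0517, 0.0643]
tcp_rot: [0.058, 3.14, -0.0]
wrist_force: [-5.0, -0.3, 8.6]
gripper_width: 0.0618
finger_force: 66.3
```

Request:
move_arm([
  {"linear":[0,0,0.002],"twist":0},
  {"linear":[0,0,0.002],"twist":0},
  {"linear":[0,0,0.002],"twist":0},
  {"linear":[0,0,0.002],"twist":0},
  {"linear":[0,0,0.03],"twist":0},
  {"linear":[0,0,0.07],"twist":0},
  {"linear":[0,0,0.11],"twist":0},
  {"linear":[0,0,0.15],"twist":0},
  {"linear":[0,0,0.187],"twist":0},
  {"linear":[0,0,0.187],"twist":0},
  {"linear":[0,0,0.187],"twist":0},
], claw=0.9)

```text
t: 47.08
position: [0.627, -0.0518, 0.253]
tcp_rot: [0.058, 3.134, -0.001]
wrist_force: [-0.8, 0.1, -0.0]
gripper_width: 0.0769
finger_force: 0.0
```

Run:
```python
from h import *
im,info=meas("spacer1",.075,name='w22')
```

```text
t 47.13 tcp [ 0.6263 -0.0517  0.2499] yaw 3.1048
spacer1 0.92 [227.0, 141.9, 62.2, 56.9] [ 0.6287 -0.0527] [64.  65.7] yaw mod90 -3.7
```

Request:
move_arm([
  {"linear":[-0.01,0.025,0],"twist":0},
  {"linear":[-0.025,0.06,0],"twist":0},
  {"linear":[-0.04,0.095,0],"twist":0},
  {"linear":[-0.055,0.13,0],"twist":0},
  {"linear":[-0.07,0.165,0],"twist":0},
  {"linear":[-0.085,0.2,0],"twist":0},
  {"linear":[-0.1,0.235,0],"twist":0},
  {"linear":[-0.115,0.27,0],"twist":0},
  {"linear":[-0.13,0.305,0],"twist":0},
  {"linear":[-0.145,0.34,0],"twist":0},
  {"linear":[-0.16,0.375,0],"twist":0},
  {"linear":[-0.175,0.41,0],"twist":0},
])

```text
t: 48.18
position: [0.4492, 0.3595, 0.2463]
tcp_rot: [-0.058, -3.137, 0.004]
wrist_force: [0.8, -0.6, -0.2]
gripper_width: 0.0769
finger_force: 0.0
```

Request:
move_arm([
  {"linear":[-0.01,0.025,0],"twist":0},
  {"linear":[-0.019,0.042,0],"twist":0},
  {"linear":[-0.019,0.042,0],"twist":0},
  {"linear":[-0.019,0.042,0],"twist":0},
  {"linear":[-0.019,0.042,0],"twist":0},
])

```text
t: 48.6
position: [0.4318, 0.3996, 0.2474]
tcp_rot: [-0.058, -3.139, 0.004]
wrist_force: [0.4, -0.5, -0.4]
gripper_width: 0.0771
finger_force: 0.0
```

Run:
```python
from h import *
im,info=meas("top_disc",.014,name='w23')
meas("top_disc",.014,"top")
for l in ("spacer1","foot_body"): meas(l,.075,"top")
```

```text
t 48.65 tcp [0.4322 0.3993 0.248 ] yaw 3.1038
top_disc 0.96 [233.7, 135.6, 53.6, 51.9] [0.4337 0.4004] [63.4 64.4] yaw mod90 -0.6
t 48.75 tcp [0.4325 0.3992 0.2488] yaw 3.1031
top_disc 0.83 [130.2, 247.4, 21.3, 21.6] [0.4327 0.4006] [64.  61.6] yaw mod90 -26.0
t 48.85 tcp [0.4325 0.3995 0.2493] yaw 3.1032
spacer1 0.72 [267.1, 179.5, 18.9, 19.2] [ 0.6268 -0.0515] [59.2 60.8] yaw mod90 -1.8
t 48.95 tcp [0.4323 0.3998 0.2494] yaw 3.1037
```

Request:
move_arm([
  {"linear":[0.001,0.001,-0.04],"twist":0},
  {"linear":[0.001,0.001,-0.08],"twist":0},
  {"linear":[0.001,0.001,-0.12],"twist":0},
  {"linear":[0.001,0.001,-0.16],"twist":0},
  {"linear":[0.001,0.001,-0.2],"twist":0},
  {"linear":[0.001,0.001,-0.225],"twist":0},
  {"linear":[0.001,0.001,-0.24],"twist":0},
  {"linear":[0.001,0.001,-0.247],"twist":0},
  {"linear":[0.001,0.001,-0.25],"twist":0},
  {"linear":[0.001,0.001,-0.25],"twist":0},
  {"linear":[0.001,0.001,-0.25],"twist":0},
], claw=0.9)

```text
t: 49.92
position: [0.4338, 0.402, 0.0011]
tcp_rot: [0.058, 3.139, 0.003]
wrist_force: [0.3, 0.1, -0.7]
gripper_width: 0.0771
finger_force: 0.0
```

Request:
move_arm([
  {"linear":[0,0,0],"twist":0},
  {"linear":[0,0,0],"twist":0},
  {"linear":[0,0,0],"twist":0},
  {"linear":[0,0,0],"twist":0},
  {"linear":[0,0,0],"twist":0},
], claw=0.65)

```text
t: 50.33
position: [0.4342, 0.4024, 0.0022]
tcp_rot: [0.058, 3.137, 0.005]
wrist_force: [-0.6, -0.5, 5.1]
gripper_width: 0.0609
finger_force: 65.3
```

Request:
move_arm([
  {"linear":[0,0,0],"twist":0},
  {"linear":[0,0,0],"twist":0},
  {"linear":[0,0,0],"twist":0},
  {"linear":[0,0,0.02],"twist":0},
  {"linear":[0,0,0.06],"twist":0},
  {"linear":[0,0,0.06],"twist":-0.12},
  {"linear":[0,0,0.06],"twist":-0.24},
  {"linear":[0,0,0.06],"twist":-0.36},
  {"linear":[0,0,0.06],"twist":-0.48},
  {"linear":[0,0,0.06],"twist":-0.6},
  {"linear":[0,0,0.06],"twist":-0.72},
  {"linear":[0,0,0.06],"twist":-0.84},
], claw=0.9)

```text
t: 51.33
position: [0.4327, 0.4012, 0.059]
tcp_rot: [-1.342, -2.84, 0.001]
wrist_force: [0.3, -0.4, 0.1]
gripper_width: 0.0768
finger_force: 0.0
```

Request:
move_arm([
  {"linear":[0,0,0],"twist":-0.12},
  {"linear":[0,0,0],"twist":-0.24},
  {"linear":[0,0,0],"twist":-0.36},
  {"linear":[0,0,0],"twist":-0.48},
  {"linear":[0,0,0],"twist":-0.6},
  {"linear":[0,0,0],"twist":-0.731},
  {"linear":[0,0,0],"twist":-0.731},
  {"linear":[0,0,0],"twist":-0.731},
  {"linear":[0,0,-0.03],"twist":-0.731},
  {"linear":[0,0,-0.05],"twist":-0.731},
  {"linear":[0,0,-0.06],"twist":-0.731},
  {"linear":[0,0,-0.06],"twist":-0.731},
])

```text
t: 52.33
position: [0.4312, 0.3999, -0.0042]
tcp_rot: [-2.259, -2.182, 0.009]
wrist_force: [-1.0, -0.1, -0.6]
gripper_width: 0.0771
finger_force: 0.0
```

Request:
move_arm([
  {"linear":[0,0,0],"twist":0},
  {"linear":[0,0,0],"twist":0},
  {"linear":[0,0,0],"twist":0},
  {"linear":[0,0,0],"twist":0},
  {"linear":[0,0,0],"twist":0},
  {"linear":[0,0,0],"twist":0},
], claw=0.5)

```text
t: 52.83
position: [0.4335, 0.4018, 0.0005]
tcp_rot: [2.262, 2.18, 0.003]
wrist_force: [-0.7, 0.4, 3.2]
gripper_width: 0.0612
finger_force: 65.6
```

Request:
move_arm([
  {"linear":[0,0,0.02],"twist":0},
  {"linear":[0,0,0.05],"twist":0},
  {"linear":[0,0,0.09],"twist":0},
  {"linear":[0,0,0.13],"twist":0},
  {"linear":[0,0,0.17],"twist":0},
  {"linear":[0,0,0.17],"twist":0},
  {"linear":[0,0,0.17],"twist":0},
  {"linear":[0,0,0.17],"twist":0},
])

```text
t: 53.5
position: [0.4327, 0.4012, 0.1687]
tcp_rot: [-2.262, -2.18, 0.001]
wrist_force: [-0.4, -0.2, -2.8]
gripper_width: 0.061
finger_force: 65.5
```

Run:
```python
from h import *
im,info=meas("top_disc",.185,name='w24')
```

```text
t 53.55 tcp [0.4323 0.4009 0.1673] yaw 1.5338
top_disc 0.88 [194.3, 191.9, 127.5, 123.1] [0.4336 0.4045] [65.5 60.3] yaw mod90 -2.1
```

Request:
move_arm([
  {"linear":[0.008,-0.02,0],"twist":0},
  {"linear":[0.02,-0.047,0],"twist":0},
  {"linear":[0.033,-0.077,0],"twist":0},
  {"linear":[0.047,-0.11,0],"twist":0},
  {"linear":[0.061,-0.143,0],"twist":0},
  {"linear":[0.075,-0.176,0],"twist":0},
  {"linear":[0.089,-0.209,0],"twist":0},
  {"linear":[0.103,-0.242,0],"twist":0},
  {"linear":[0.117,-0.275,0],"twist":0},
  {"linear":[0.131,-0.308,0],"twist":0},
  {"linear":[0.145,-0.34,0],"twist":0},
  {"linear":[0.158,-0.37,0],"twist":0},
])

```text
t: 54.6
position: [0.5905, 0.0293, 0.1668]
tcp_rot: [-2.261, -2.178, 0.004]
wrist_force: [1.1, 0.6, -2.4]
gripper_width: 0.0614
finger_force: 65.5
```

Request:
move_arm([
  {"linear":[0.012,-0.03,0],"twist":0},
  {"linear":[0.023,-0.055,0],"twist":0},
  {"linear":[0.031,-0.073,0],"twist":0},
  {"linear":[0.0357,-0.0827,0],"twist":0},
  {"linear":[0.0357,-0.0827,0],"twist":0},
  {"linear":[0.0357,-0.0827,0],"twist":0},
  {"linear":[0.0357,-0.0827,-0.02],"twist":0},
  {"linear":[0.0357,-0.0827,-0.04],"twist":0},
  {"linear":[0.0357,-0.0827,-0.05],"twist":0},
  {"linear":[0.0357,-0.0827,-0.05],"twist":0},
  {"linear":[0.0357,-0.0827,-0.05],"twist":0},
  {"linear":[0.0357,-0.0827,-0.05],"twist":0},
])

```text
t: 55.6
position: [0.627, -0.0507, 0.1207]
tcp_rot: [2.26, 2.18, 0.002]
wrist_force: [-0.2, -0.5, -0.7]
gripper_width: 0.0615
finger_force: 65.5
```

Run:
```python
from h import *
guides('w25')
meas("top_disc",.132,name='w26')
```

```text
55.65 [ 0.62719155 -0.05093191  0.1210721 ] 1.5344316435987704 [-0.19270063  0.03179163 -0.70783752] 0.06162666397471968
blue [293 155  38  37 938]
pred outer corners [[329.8, 156.5], [320.3, 285.2], [179.9, 156.4], [190.2, 285.3]]
t 55.7 tcp [ 0.6273 -0.0511  0.1211] yaw 1.5342
top_disc 0.71 [194.3, 190.0, 128.1, 123.2] [ 0.6281 -0.0503] [69.3 63.2] yaw mod90 -2.1
```

Request:
move_arm([
  {"linear":[-0.001,0,-0.01],"twist":0},
  {"linear":[-0.001,0,-0.02],"twist":0},
  {"linear":[-0.001,0,-0.03],"twist":0},
  {"linear":[-0.001,0,-0.037],"twist":0},
  {"linear":[-0.001,0,-0.04],"twist":0},
  {"linear":[-0.001,0,-0.04],"twist":0},
  {"linear":[-0.001,0,-0.04],"twist":0},
])

```text
t: 56.33
position: [0.6255, -0.0514, 0.0789]
tcp_rot: [-2.262, -2.18, 0.001]
wrist_force: [-0.4, -0.4, -1.4]
gripper_width: 0.0613
finger_force: 65.5
```

Request:
move_arm([
  {"linear":[0,0,-0.001],"twist":0},
  {"linear":[0,0,-0.002],"twist":0},
  {"linear":[0,0,-0.003],"twist":0},
  {"linear":[0,0,-0.003],"twist":0},
])

```text
t: 56.67
position: [0.6256, -0.0513, 0.0764]
tcp_rot: [2.262, 2.18, 0.0]
wrist_force: [-0.3, -1.9, -0.5]
gripper_width: 0.0614
finger_force: 65.5
```

Request:
move_arm([
  {"linear":[0,0,-0.001],"twist":0},
  {"linear":[0,0,-0.001],"twist":0},
])

```text
t: 56.83
position: [0.6258, -0.0514, 0.0756]
tcp_rot: [2.262, 2.18, 0.001]
wrist_force: [-0.5, 0.5, -0.6]
gripper_width: 0.0611
finger_force: 65.7
```

Request:
move_arm([
  {"linear":[0,0,-0.001],"twist":0},
  {"linear":[0,0,-0.002],"twist":0},
  {"linear":[0,0,-0.002],"twist":0},
])

```text
t: 57.08
position: [0.6258, -0.0514, 0.0755]
tcp_rot: [2.261, 2.179, 0.001]
wrist_force: [-4.1, 0.4, 6.7]
gripper_width: 0.061
finger_force: 66.4
```

Request:
move_arm([
  {"linear":[0,0,0.002],"twist":0},
  {"linear":[0,0,0.002],"twist":0},
  {"linear":[0,0,0.002],"twist":0},
  {"linear":[0,0,0.002],"twist":0},
  {"linear":[0,0,0.03],"twist":0},
  {"linear":[0,0,0.07],"twist":0},
  {"linear":[0,0,0.11],"twist":0},
  {"linear":[0,0,0.15],"twist":0},
  {"linear":[0,0,0.18],"twist":0},
  {"linear":[0,0,0.18],"twist":0},
  {"linear":[0,0,0.18],"twist":0},
], claw=0.9)

```text
t: 58.0
position: [0.6265, -0.0515, 0.2563]
tcp_rot: [2.259, 2.177, 0.005]
wrist_force: [-0.4, 0.6, -0.4]
gripper_width: 0.0768
finger_force: 0.0
```

Run:
```python
from h import *
im,info=meas("top_disc",.089,name='w27')
for l in ("spacer1","foot_body"):
    for d in viewer.regions_of("wrist",l): print(l,d["p"],d["bbox"])
im=im[60:260,160:360]
cv2.imwrite('pics/w27c.png',cv2.resize(im,None,fx=3,fy=3,interpolation=cv2.INTER_CUBIC))
```

```text
t 58.05 tcp [ 0.6258 -0.0514  0.2534] yaw 1.5338
top_disc 0.68 [226.6, 144.8, 60.3, 57.3] [ 0.6266 -0.0507] [64.  62.7] yaw mod90 -2.2
spacer1 0.97 [232.0, 141.7, 54.6, 57.7]
foot_body 0.42 [239.4, 134.0, 32.9, 7.2]
```

View pics/w27c.png

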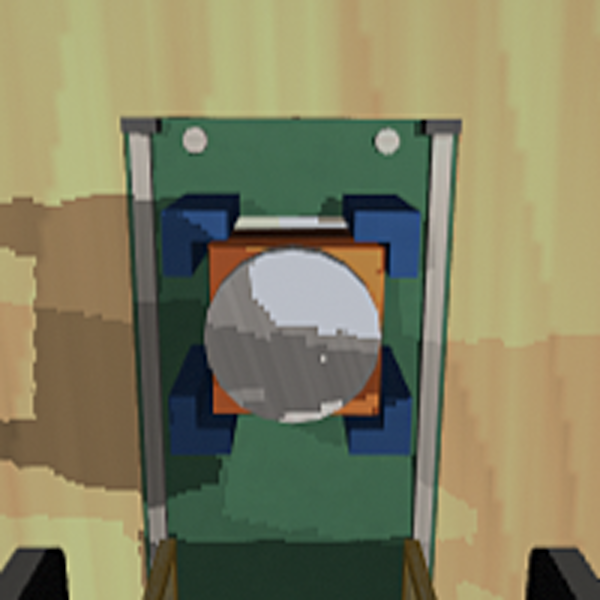

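The crop shows the disc (292,335) flat and centred on the aligned spacers between the guides. Now to close the guard.

Request:
move_arm([
  {"linear":[-0.001,-0.02,0],"twist":-0.12},
  {"linear":[-0.002,-0.04,0],"twist":-0.24},
  {"linear":[-0.002,-0.06,0],"twist":-0.36},
  {"linear":[-0.003,-0.08,0],"twist":-0.48},
  {"linear":[-0.004,-0.1,0],"twist":-0.6},
  {"linear":[-0.005,-0.12,0],"twist":-0.72},
  {"linear":[-0.006,-0.14,0],"twist":-0.84},
  {"linear":[-0.006,-0.16,0],"twist":-0.96},
  {"linear":[-0.006,-0.17,0],"twist":-1.08},
  {"linear":[-0.006,-0.17,0],"twist":-1.2},
  {"linear":[-0.006,-0.17,0],"twist":-1.32},
  {"linear":[-0.006,-0.17,0],"twist":-1.44},
], claw=0.45)

```text
t: 59.2
position: [0.6191, -0.2217, 0.2508]
tcp_rot: [-3.137, -0.137, 0.005]
wrist_force: [-0.5, 0.1, 0.3]
gripper_width: 0.0384
finger_force: 0.0
```

Request:
move_arm([
  {"linear":[0,0,0],"twist":-0.12},
  {"linear":[0,0,0],"twist":-0.131},
  {"linear":[0,0,0],"twist":-0.131},
  {"linear":[0,0,0],"twist":-0.131},
])

```text
t: 59.53
position: [0.6194, -0.2212, 0.2522]
tcp_rot: [-3.14, 0.053, 0.003]
wrist_force: [0.4, -0.4, 0.3]
gripper_width: 0.0385
finger_force: 0.0
```

Run:
```python
from h import *
im,info=snap("wrist","w28")
s=status.get_state();print(s['t'],s['position'],s['tcp_rot'],s['gripper_width'])
hsv=cv2.cvtColor(im,cv2.COLOR_BGR2HSV)
red=cv2.inRange(hsv,(0,170,60),(6,255,255))|cv2.inRange(hsv,(174,170,60),(180,255,255))
n,lab,st,c=cv2.connectedComponentsWithStats(red)
for i in range(1,n):
    if st[i,4]>50: print('red',st[i],rect(info,lab==i,.147))
```

```text
59.5833 [ 0.61943836 -0.22127386  0.25252782] [-3.14070317e+00  5.39490843e-02  1.68563284e-03] 0.038340412677434585
red [ 249  147   18   80 1362] (array([ 0.6222, -0.221 ]), array([14.7, 72.2]), 87.5)
red [255 250  41  56 892] (array([ 0.5294, -0.2384]), array([17.6, 67.6]), 53.1)
```

Request:
move_arm([
  {"linear":[0,0,-0.03],"twist":0},
  {"linear":[0,0,-0.06],"twist":0},
  {"linear":[0,0,-0.09],"twist":0},
  {"linear":[0,0,-0.115],"twist":0},
  {"linear":[0,0,-0.13],"twist":0},
  {"linear":[0,0,-0.13],"twist":0},
  {"linear":[0,0,-0.13],"twist":0},
])

```text
t: 60.17
position: [0.619, -0.2211, 0.1223]
tcp_rot: [-3.14, 0.056, 0.004]
wrist_force: [0.1, 0.5, -0.0]
gripper_width: 0.0384
finger_force: 0.0
```

Request:
move_arm([
  {"linear":[0,0.008,0],"twist":0},
  {"linear":[0.001,0.02,0],"twist":0},
  {"linear":[0.001,0.035,0],"twist":0},
  {"linear":[0.002,0.05,0],"twist":0},
  {"linear":[0.002,0.065,0],"twist":0},
  {"linear":[0.003,0.08,0],"twist":0},
  {"linear":[0.004,0.095,0],"twist":0},
  {"linear":[0.004,0.11,0],"twist":0},
  {"linear":[0.005,0.125,0],"twist":0},
  {"linear":[0.005,0.14,0],"twist":0},
  {"linear":[0.006,0.155,0],"twist":0},
  {"linear":[0.006,0.165,0],"twist":0},
])

```text
t: 61.17
position: [0.6256, -0.0541, 0.123]
tcp_rot: [-3.14, 0.057, 0.001]
wrist_force: [1.7, -2.1, 0.7]
gripper_width: 0.0384
finger_force: 1.0
```

Request:
move_arm([
  {"linear":[0,0.004,0],"twist":0},
  {"linear":[0,0.008,0],"twist":0},
  {"linear":[0,0.011,0],"twist":0},
  {"linear":[0,0.012,0],"twist":0},
  {"linear":[0,0.012,0],"twist":0},
])

```text
t: 61.58
position: [0.6254, -0.0443, 0.123]
tcp_rot: [-3.141, 0.059, 0.001]
wrist_force: [-0.3, -0.4, 0.1]
gripper_width: 0.0384
finger_force: 0.0
```

Request:
move_arm([
  {"linear":[0,0.002,0],"twist":0},
  {"linear":[0,0.004,0],"twist":0},
  {"linear":[0,0.004,0],"twist":0},
])

```text
t: 61.83
position: [0.6255, -0.0404, 0.1231]
tcp_rot: [-3.141, 0.059, 0.001]
wrist_force: [0.3, -0.9, -0.3]
gripper_width: 0.0384
finger_force: 0.3
```

Request:
move_arm([
  {"linear":[0,0.001,0],"twist":0},
  {"linear":[0,0.002,0],"twist":0},
  {"linear":[0,0.002,0],"twist":0},
])

```text
t: 62.08
position: [0.6255, -0.0386, 0.1231]
tcp_rot: [3.141, -0.059, -0.0]
wrist_force: [1.1, -2.4, -1.4]
gripper_width: 0.0379
finger_force: 1.3
```

Request:
move_arm([
  {"linear":[0,0.001,0],"twist":0},
  {"linear":[0,0.002,0],"twist":0},
  {"linear":[0,0.002,0],"twist":0},
])

```text
t: 62.33
position: [0.6255, -0.0385, 0.1231]
tcp_rot: [3.137, -0.061, -0.0]
wrist_force: [0.2, -9.9, -1.9]
gripper_width: 0.0384
finger_force: 4.3
```

Request:
move_arm([
  {"linear":[0,0.001,0],"twist":0},
  {"linear":[0,0.002,0],"twist":0},
  {"linear":[0,0.002,0],"twist":0},
])

```text
t: 62.58
position: [0.6256, -0.0385, 0.1231]
tcp_rot: [3.134, -0.064, 0.0]
wrist_force: [1.3, -14.7, -3.0]
gripper_width: 0.0385
finger_force: 7.3
```

The guard is against its stop. I'll back off to the clear centre and lift.

Request:
move_arm([
  {"linear":[0,-0.008,0],"twist":0},
  {"linear":[0,-0.015,0],"twist":0},
  {"linear":[0,-0.015,0],"twist":0},
  {"linear":[0,-0.015,0.02],"twist":0},
  {"linear":[0,-0.015,0.05],"twist":0},
  {"linear":[0,-0.015,0.09],"twist":0},
  {"linear":[0,-0.015,0.13],"twist":0},
  {"linear":[0,-0.015,0.17],"twist":0},
  {"linear":[0,-0.015,0.19],"twist":0},
  {"linear":[0,-0.015,0.19],"twist":0},
  {"linear":[0,-0.015,0.19],"twist":0},
])

```text
t: 63.5
position: [0.626, -0.0488, 0.3156]
tcp_rot: [-3.141, 0.057, -0.007]
wrist_force: [-0.1, 1.0, -0.8]
gripper_width: 0.0385
finger_force: 0.0
```

Run:
```python
from h import *
im,info=snap("wrist","w29")
s=status.get_state();print(s['t'],s['position'],s['wrist_force'],s['gripper_width'])
hsv=cv2.cvtColor(im,cv2.COLOR_BGR2HSV)
red=cv2.inRange(hsv,(0,170,60),(6,255,255))|cv2.inRange(hsv,(174,170,60),(180,255,255))
n,lab,st,c=cv2.connectedComponentsWithStats(red)
for i in range(1,n):
    if st[i,4]>50: print('red',st[i],rect(info,lab==i,.147))
```

```text
63.55 [ 0.62570295 -0.04883704  0.31315088] [ 0.95885907 -0.26284893 -0.18681459] 0.03863944272579613
red [253 139  15  65 872] (array([ 0.6288, -0.051 ]), array([14.9, 70.9]), 87.6)
red [356 232  50  51 873] (array([ 0.5197, -0.1891]), array([21.1, 70.8]), 51.6)
```

```bash
python3 -c "
from h import *
print(close_job())"
```

```text
the job is handed in; nothing more can be done
None
```

I opened the guard, stacked the body, all three spacers found on the bench and the disc in the pocket, slid the guard shut against its stop (170 mm of travel measured), and handed the job in; `close_job()` returned no verdict.

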